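# Loading the dry-block heater

### The arm

A 6-joint arm with a two-finger parallel gripper is mounted at the origin on a cart in front of the work surface, level with it; the furniture and walls round the work are solid. World frame = base frame: x ahead of the robot, y to its left, z up, the work surface at z = 0. Lengths are in m, angles in rad, forces in N, time in s.
With the tool pointing down it reaches from about 0.325 to 0.85 m from the base axis. Payload 15.5 kg.
Tool frame: the origin (TCP) lies at the very end of the fingers, on their centre line; the grasp point (between the pads) lies 19 mm behind it; z points along the fingers, y is the line along which they close (so a half turn about z gives the same grasp; the last joint's range is limited). The gripper opens to 91 mm and grips with 3 to 60 N. Pads are 32 mm wide; open, the fingers measure 118 mm over their backs; the gripper's body (76 mm by 178 mm) begins 60 mm behind the grasp point.
Start: joints at [1.135, 0.494, 1.345, -0, 1.302, -0.096], TCP at [0.209, 0.589, 0.214] pointing down, gripper open.
Joint ranges: [-2.91, 2.91], [-0.82, 2.16], [0.22, 2.67], [-1.22, 4.37], [0.12, 2.79], [-3.08, 3.08]. Speed limits (rad/s): [1.89, 1.89, 2.57, 3.01, 3.01, 3.01].

### API

Orientations are given as a unit quaternion [w, x, y, z].
In Python, from plant import ctrl gives the robot as it stands.
- The arm moves only by the tool servo_tool, never from a script. Its arguments are lists of equal length, an entry for each row: "delta_pos": the shift along the tool's x, y, z in m, a list of three; "rot": the turn, a rotation vector about the tool's x, y, z in rad, a list of three; "grip": the closure, from 0 (fully open) to 1 (shut). In form: {"delta_pos": [[x, y, z], ...], "rot": [[ax, ay, az], ...], "grip": [grip, ...]}. A call has 1 to 20 rows; each row shifts and turns the commanded pose from where the row before left it, along the tool's axes as they then stand; what a row does not reach is not made up. A row lasts 1/12 s, in which the tool goes at most 41.7 mm and 7.16 degrees, less where a joint would pass 70% of its speed; a pose out of reach is approached as far as the arm can. A call is refused whole if a number of a shift passes 0.0417 or a number of a turn 0.125, either way. A call with a gripper value outside its range is refused whole. The fingers move at their own pace and stop on an object; "force" is the grip in N (left out, the last holds). Time passes only in rows, so rows that do not move let the fingers close. It gives the time, the measured TCP pose, the force, the opening and the grip force at its end, in the units of the state.
- ctrl.get_state(): the state, without advancing time (a new reading comes with each control period).
- ctrl.camera(name): name is "scene" or "side" or "wrist"; returns the picture (420x560x3 uint8, blue, green, red); there is no depth.
- ctrl.camera_model(name): a dict with "fx", "fy", "cx", "cy" (pixels), "dist" ([k1, k2, p1, p2, k3] as OpenCV has them; the pictures are not rectified), "camera_from_world" (4x4, takes a point from world to camera coordinates). Camera axes: x right, y down, z forward; pixel columns grow to the right and rows downward; lengths in m; the calibration is good to about 2 mm. A picture is of the moment at which its call begins: read the wrist's pose just before it. camera_model takes no time and is no camera call; for the wrist camera it gives the pose at the moment of the call.
- ctrl.sign_off(): hands the job in; it is judged then, once.
Trained networks look in the newest picture that a camera, given by its name, has taken for a name from the list of things; names that differ only in an ending like _2 or _b are one class to them, and where a whole thing is asked for, a point or a joint stands for the part that bears it (a point fixed in the world has none). Each returns a list of dicts, best first, with "score" (0 to 1); they miss things now and then, are a little off and sometimes report something else, mostly with a low value. They report only what shows in the picture. A call takes as long as a camera call. They do not tell look-alikes from the thing itself.
- ctrl.boxes_of(camera, target): "centre" ([x, y, z] in m, in world coordinates, good to about 4 mm: the middle of the surface that is visible of it).
- ctrl.regions_of(camera, target): "mask" (420x560 bool, what is visible of it).
The state is a dict: "t": time; "joints": joint angles; "qd": joint speeds; "effort": joint torques, N m; "tool_pos": TCP position; "orientation": TCP orientation; "wrist_force": force on the tool from outside, world axes, zero at the start; "torque": the same for the moment, N m; "width": finger opening in m; "finger_force": force on a finger pad.
Only numpy, scipy, OpenCV 4.12 (cv2) and the standard library are available. Lean on these libraries where they do the work, as an engineer would, in place of code of your own. Each camera call takes 0.05 s, during which the arm holds its last target. There are 200 camera calls.

### The job

Load the heater for warming: lift the clear cover straight up off its two pins, keeping it level, and lay it flat inside the square steel tray, and stand the conical flask, the reagent bottle and the dropper bottle each in the heater block whose bore fits it, fully down on the bottom of the bore. Keep the vessels upright, set everything down gently without letting it drop, and leave the beaker and the timer where they stand.

Things in the scene. Friction and masses are not known exactly. Their poses are not given: they have to be found in the camera images.
- cover: clear plate 100 x 100 x 6 mm, 150 g, at the start 4 mm above the wide-bored block on two 6 mm steel pins through 8.5 mm holes in diagonal corners; the pins end 18 mm above its upper face. In its middle a black bar grip 14 mm wide (its x), 50 mm long (its y), from 6 to 40 mm above the origin. Origin: centre of underside
- tray: shallow square stainless-steel tray on the worktop, 130 x 130 mm outside, 126 x 126 mm inside, floor 2 mm thick, rim 12 mm high, fixed; rest for the cover. Origin: centre of its underside, sides along its x and y
- block_wide: fixed aluminium block 100 x 100 mm, one of three in a row along their y (pitch 102 mm) in the white heater, order varies; round bore 87 mm wide, 30 mm deep, chamfered to 95 mm at the mouth. Origin: centre of underside; bore floor 14 mm, top face 44 mm above it (world z 0.044, 0.074). For the flask; under the cover. Cover pins at x=y=39 and x=y=-39 mm rise 28 mm above its top
- block_medium: fixed aluminium block 100 x 100 mm, one of three in a row along their y (pitch 102 mm) in the white heater, order varies; round bore 74 mm wide, 30 mm deep, chamfered to 82 mm at the mouth. Origin: centre of underside; bore floor 14 mm, top face 44 mm above it (world z 0.044, 0.074). For the reagent bottle
- block_narrow: fixed aluminium block 100 x 100 mm, one of three in a row along their y (pitch 102 mm) in the white heater, order varies; round bore 47 mm wide, 30 mm deep, chamfered to 55 mm at the mouth. Origin: centre of underside; bore floor 14 mm, top face 44 mm above it (world z 0.044, 0.074). For the dropper bottle
- flask: conical glass flask, 131 mm high, base 78 mm across, narrowing up to 87 mm above the bottom, above that a neck 30 mm across up to the rim; 160 g. Stands upright on the worktop. Origin: centre of its underside, z up
- bottle: clear round reagent bottle with a blue screw cap, 146 mm high, body 64 mm across up to a height of 100 mm, neck and cap 34 mm across from 100 to 146 mm; about 420 g. Stands upright on the worktop. Origin: centre of its underside, z up
- dropper: small amber dropper bottle with a black rubber teat, 102 mm high, body 37 mm across up to a height of 54 mm, collar and teat 20 mm across from 54 to 102 mm; 70 g. Stands upright on the worktop. Origin: centre of its underside, z up
- beaker: low glass beaker with a spout, 92 mm high, 74 mm across, a bystander. Origin: centre of its underside
- timer: small white bench timer, 51 x 62 x 57 mm, a bystander. Origin: centre of its underside
Things that resemble listed ones, but are neither listed nor needed, are in the scene too. Leave any green or red look-alike of the dropper alone.

How it is judged:
By the outcome, as a careful person would: the job done as asked, in the order asked, and still so for the second after the job is handed in, with the robot touching nothing.
It also fails if it takes over 128 s, if anything falls off the work surface, if the arm or the gripper's body presses on something with over 40 N, if the wrist force passes 120 N, or if a joint passes its speed limit or range.

## Working session

There is one attempt and no reset: what is moved stays moved. The work goes in short steps, Python scripts to look and compute and a tool call to move; the robot and the scene stay as the last step left them, time stands still between calls to the robot, and variables do not carry over. Pictures are saved under pics/ and viewed, at most 14 in all, crops included, and the job is handed in when it is done.

Besides the shell and the picture viewer there is one more tool, called after "Request:" by a JSON object that holds its "op" and its "data", one argument or row to a line. servo_tool: Moves the arm, as the interface text tells. Its arguments: {"type":"object","properties":{"delta_pos":{"type":"array","items":{"type":"array","items":{"type":"number"}}},"rot":{"type":"array","items":{"type":"array","items":{"type":"number"}}},"grip":{"type":"array","items":{"type":"number"}},"force":{"type":"number"}},"required":["delta_pos","rot","grip"]}

```bash
mkdir -p pics; ls; cat > h.py <<'E'
import numpy as np, cv2
from plant import ctrl
from scipy.spatial.transform import Rotation as R
def proj(cam,P,m=None):
    m=m or ctrl.camera_model(cam); T=np.array(m["camera_from_world"])
    K=np.array([[m["fx"],0,m["cx"]],[0,m["fy"],m["cy"]],[0,0,1.]])
    return cv2.projectPoints(np.atleast_2d(np.float64(P)),cv2.Rodrigues(T[:3,:3])[0],T[:3,3],K,np.array(m["dist"]))[0][:,0]
def ray(cam,uv,m=None):
    m=m or ctrl.camera_model(cam); T=np.array(m["camera_from_world"])
    K=np.array([[m["fx"],0,m["cx"]],[0,m["fy"],m["cy"]],[0,0,1.]])
    p=cv2.undistortPoints(np.float64([[uv]]),K,np.array(m["dist"]))[0,0]
    return -T[:3,:3].T@T[:3,3], T[:3,:3].T@np.array([p[0],p[1],1.])
def atz(cam,uv,z,m=None):
    o,d=ray(cam,uv,m); return o+d*(z-o[2])/d[2]
E
python3 - <<'E'
from h import *
s=ctrl.get_state(); print(s["t"],s["tool_pos"],s["orientation"])
ims={c:ctrl.camera(c) for c in("scene","side","wrist")}
for c,i in ims.items(): cv2.imwrite(f"pics/{c}0.png",i)
for n in "cover tray block_wide block_medium block_narrow flask bottle dropper beaker timer".split():
  for c in("scene","side","wrist"):
    for b in ctrl.boxes_of(c,n)[:4]:
      print(n,c,round(b["score"],2),np.round(b["centre"],3),proj(c,b["centre"]).round()[0])
E
```

```text
pics
0.0 [0.20876201 0.58869523 0.21331963] [-1.62899492e-04  1.69617937e-01  9.85509699e-01 -6.01616085e-04]
cover scene 0.76 [0.555 0.027 0.082] [267. 186.]
cover scene 0.58 [0.511 0.392 0.005] [159. 183.]
cover side 0.98 [0.557 0.022 0.083] [289. 201.]
tray scene 0.94 [0.512 0.39  0.002] [160. 184.]
block_wide scene 0.5 [0.517 0.014 0.073] [265. 198.]
block_wide side 0.46 [0.516 0.006 0.069] [284. 211.]
block_wide side 0.19 [ 0.63  -0.414  0.034] [403. 258.]
block_medium scene 0.73 [0.584 0.146 0.073] [236. 173.]
block_medium side 0.96 [0.584 0.154 0.07 ] [268. 188.]
block_narrow scene 0.96 [ 0.56  -0.074  0.076] [300. 197.]
block_narrow side 0.85 [ 0.558 -0.065  0.076] [307. 213.]
flask scene 0.74 [ 0.382 -0.283  0.053] [347. 268.]
flask side 0.87 [ 0.381 -0.294  0.05 ] [325. 274.]
bottle side 0.58 [ 0.479 -0.408  0.079] [376. 269.]
dropper scene 0.81 [ 0.538 -0.309  0.049] [376. 233.]
dropper scene 0.8 [ 0.611 -0.313  0.047] [385. 218.]
dropper scene 0.7 [ 0.632 -0.244  0.046] [364. 207.]
dropper side 0.8 [ 0.537 -0.312  0.048] [360. 254.]
dropper side 0.61 [ 0.539 -0.24   0.042] [343. 245.]
dropper side 0.61 [ 0.61  -0.316  0.056] [375. 242.]
dropper side 0.53 [ 0.63  -0.25   0.044] [362. 234.]
beaker scene 0.72 [ 0.331 -0.435  0.054] [401. 302.]
beaker side 0.72 [ 0.332 -0.444  0.058] [355. 305.]
timer scene 0.75 [ 0.627 -0.41   0.038] [420. 227.]
timer scene 0.41 [ 0.557 -0.074  0.075] [299. 198.]
timer scene 0.33 [0.513 0.013 0.072] [265. 199.]
timer side 0.66 [ 0.63  -0.412  0.032] [402. 258.]
```

```bash
python3 - <<'E'
import cv2
a=cv2.imread("pics/scene0.png")[140:350,130:460]; cv2.imwrite("pics/s1.png",cv2.resize(a,None,fx=2.4,fy=2.4,interpolation=2))
a=cv2.imread("pics/side0.png")[150:350,220:460]; cv2.imwrite("pics/d1.png",cv2.resize(a,None,fx=3,fy=3,interpolation=2))
E
```

```text
(no output)
```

View pics/s1.png

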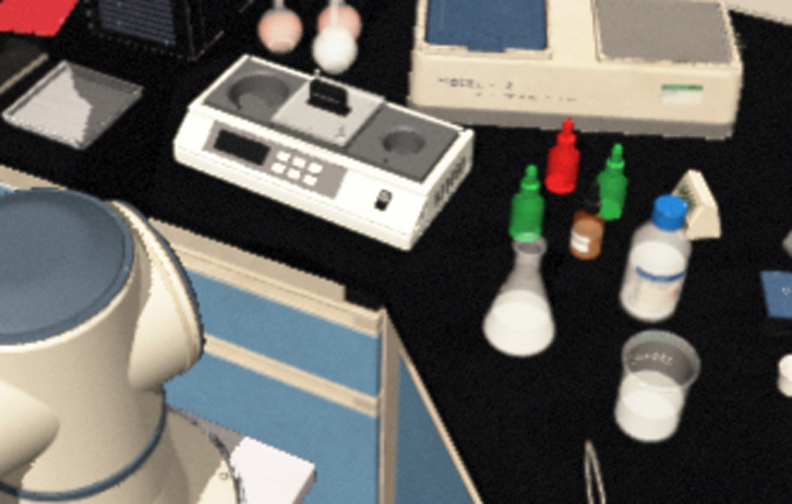

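View pics/d1.png

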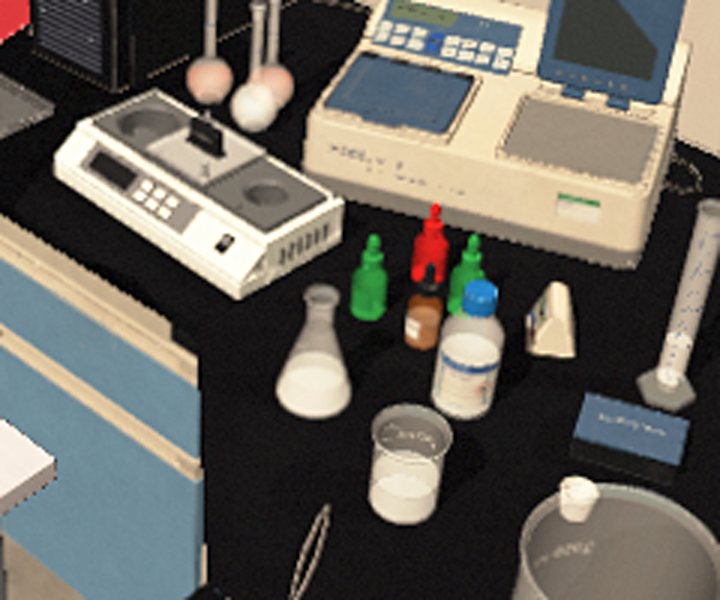

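Scene crop: the heater stands at crop (320,150) with the covered block in the middle, the medium bore on the left and the narrow bore on the right. The tray is at (75,105), the flask at (520,310) and the bottle at (655,265).

Dropper candidates, in full-image pixels:
- Amber with a black teat at (375,237): this one matches the description.
- Green at (350,225) and (385,217), red at (364,206): look-alikes, to be left alone.

Next I'll work out the wrist camera geometry for the close look.

```bash
cat >> h.py <<'E'
def st():
    s=ctrl.get_state(); q=s["orientation"]; return s,np.array(s["tool_pos"]),R.from_quat([q[1],q[2],q[3],q[0]])
def plan(target,yaw_y=None):
    """yaw_y: wanted world angle (deg) of tool y (mod 180). prints the turn about tool z, then shift in the turned tool frame"""
    s,p,r=st(); M=r.as_matrix(); y=np.degrees(np.arctan2(M[1,1],M[0,1])); a=0
    if yaw_y is not None:
        d=(yaw_y-y+90)%180-90; a=-d   # tool z points down
    r2=R.from_euler('z',(y if yaw_y is None else y+d),degrees=True).as_matrix()@np.array([[0,1,0],[1,0,0],[0,0,-1.]])
    tilt=(r.inv()*R.from_matrix(R.from_euler('z',y,degrees=True).as_matrix()@np.array([[0,1,0],[1,0,0],[0,0,-1.]]))).as_rotvec()
    print("t",round(s["t"],2),"pos",p.round(4),"yawY",y.round(1),"turn z rad",np.radians(a).round(4),"shift",(r2.T@(np.array(target)-p)).round(4),"level",tilt.round(4),"j6",round(s["joints"][5],2))
E
python3 - <<'E'
from h import *
m=ctrl.camera_model("wrist");T=np.array(m["camera_from_world"]);s,p,r=st()
print(m["fx"],m["cx"],m["cy"]); c=-T[:3,:3].T@T[:3,3]
print("cam in tool",r.inv().apply(c-p).round(3),"axis",r.inv().apply(T[2,:3]).round(3))
b=lambda u:atz("wrist",u,0).round(2)
print(b([0,0]),b([559,0]),b([0,419]),b([559,419]))
plan([0.46,0.05,0.33],90)
# pose candidates: floor centre under the camera
E
```

```text
300.1377334297031 278.949660410247 210.11011544758537
cam in tool [ 0.066  0.001 -0.171] axis [-0.236  0.     0.972]
[-0.11  0.36  0.  ] [0.11 0.97 0.  ] [0.41 0.04 0.  ] [0.72 0.89 0.  ]
t 1.65 pos [0.2089 0.589  0.2139] yawY 70.5 turn z rad -0.3408 shift [-0.2511 -0.539  -0.1161] level [ 0.      0.0001 -0.    ] j6 -0.1
```

Request:
{"op": "servo_tool", "data": {
  "delta_pos": [
    [0,0,0],
    [0,0,0],
    [0,0,0],
    [-0.0157,-0.0337,-0.0073],
    [-0.0157,-0.0337,-0.0073],
    [-0.0157,-0.0337,-0.0073],
    [-0.0157,-0.0337,-0.0073],
    [-0.0157,-0.0337,-0.0073],
    [-0.0157,-0.0337,-0.0073],
    [-0.0157,-0.0337,-0.0073],
    [-0.0157,-0.0337,-0.0073],
    [-0.0157,-0.0337,-0.0073],
    [-0.0157,-0.0337,-0.0073],
    [-0.0157,-0.0337,-0.0073],
    [-0.0157,-0.0337,-0.0073],
    [-0.0157,-0.0337,-0.0073],
    [-0.0157,-0.0337,-0.0073],
    [-0.0157,-0.0337,-0.0073],
    [-0.0157,-0.0337,-0.0073],
    [0,0,0]
  ],
  "rot": [
    [0,0,-0.1136],
    [0,0,-0.1136],
    [0,0,-0.1136],
    [0,0,0],
    [0,0,0],
    [0,0,0],
    [0,0,0],
    [0,0,0],
    [0,0,0],
    [0,0,0],
    [0,0,0],
    [0,0,0],
    [0,0,0],
    [0,0,0],
    [0,0,0],
    [0,0,0],
    [0,0,0],
    [0,0,0],
    [0,0,0],
    [0,0,0]
  ],
  "grip": [0,0,0,0,0,0,0,0,0,0,0,0,0,0,0,0,0,0,0,0]
}}

```text
t: 3.32
tool_pos: [0.4629, 0.0449, 0.332]
orientation: [0.001, 0.002, 1.0, -0.001]
wrist_force: [-0.8, 1.6, -0.1]
width: 0.0909
finger_force: 0.0
```

```bash
python3 - <<'E'
from h import *
import pickle
plan([0.46,0.05,0.33],90)
m=ctrl.camera_model("wrist");i=ctrl.camera("wrist");cv2.imwrite("pics/w1.png",i);pickle.dump(m,open("w1.pkl","wb"))
for n in "cover tray block_wide block_medium block_narrow".split():
  for b in ctrl.boxes_of("wrist",n)[:2]: print(n,round(b["score"],2),np.round(b["centre"],3),proj("wrist",b["centre"]).round()[0])
E
```

```text
t 3.32 pos [0.4629 0.0449 0.332 ] yawY 89.8 turn z rad -0.004 shift [0.0029 0.0051 0.002 ] level [-0.0017  0.0029  0.    ] j6 -1.6
cover 0.68 [0.542 0.032 0.084] [267. 241.]
cover 0.44 [0.498 0.393 0.004] [481. 199.]
tray 0.66 [0.498 0.391 0.003] [478. 199.]
tray 0.47 [0.509 0.027 0.073] [263. 218.]
block_wide 0.48 [0.516 0.026 0.07 ] [262. 222.]
block_narrow 0.96 [ 0.528 -0.051  0.073] [210. 230.]
```

View pics/w1.png

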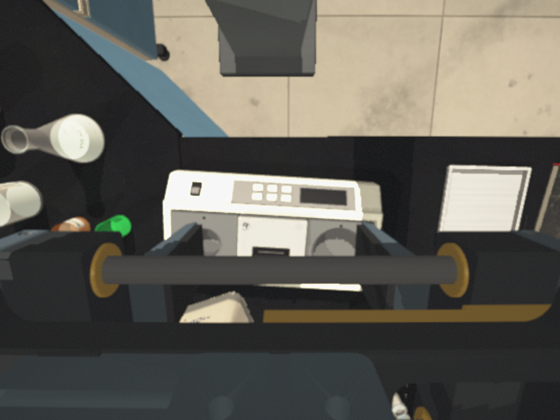

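The gripper hides the lower half of the wrist view, showing only part of the heater at (265,240). I'll turn a quarter, which also matches the bar grip's closing direction, and look from -y.

Request:
{"op": "servo_tool", "data": {
  "delta_pos": [
    [0,0,0],
    [0,0,0],
    [0,0,0],
    [0,0,0],
    [0,0,0],
    [0,0,0],
    [0,0,0],
    [0,0,0],
    [0,0,0],
    [0,0,0],
    [0,0,0],
    [0,0,0],
    [0,0,0],
    [-0.03,0.005,0],
    [-0.03,0.005,0],
    [-0.03,0.005,0],
    [-0.03,0.005,0],
    [-0.03,0.005,0],
    [-0.03,0.005,0],
    [0,0,0]
  ],
  "rot": [
    [0,0,0.1208],
    [0,0,0.1208],
    [0,0,0.1208],
    [0,0,0.1208],
    [0,0,0.1208],
    [0,0,0.1208],
    [0,0,0.1208],
    [0,0,0.1208],
    [0,0,0.1208],
    [0,0,0.1208],
    [0,0,0.1208],
    [0,0,0.1208],
    [0,0,0.1208],
    [0,0,0],
    [0,0,0],
    [0,0,0],
    [0,0,0],
    [0,0,0],
    [0,0,0],
    [0,0,0]
  ],
  "grip": [0,0,0,0,0,0,0,0,0,0,0,0,0,0,0,0,0,0,0,0]
}}

```text
t: 5.28
tool_pos: [0.4909, -0.1333, 0.3304]
orientation: [0.0, 0.707, 0.707, -0.0]
wrist_force: [-0.6, 0.4, -0.3]
width: 0.0911
finger_force: 0.0
```

```bash
python3 - <<'E'
from h import *
import pickle
plan([0.555,0.03,0.15],0)
m=ctrl.camera_model("wrist");i=ctrl.camera("wrist");cv2.imwrite("pics/w2.png",i);pickle.dump(m,open("w2.pkl","wb"))
for n in "cover tray block_wide block_medium block_narrow".split():
  for b in ctrl.boxes_of("wrist",n)[:2]: print(n,round(b["score"],2),np.round(b["centre"],3),proj("wrist",b["centre"],m).round()[0])
cv2.imwrite("pics/w2b.png",cv2.resize(i,(800,600),interpolation=2))
E
```

```text
t 5.28 pos [ 0.4909 -0.1333  0.3304] yawY -0.0 turn z rad -0.0006 shift [0.1633 0.0641 0.1804] level [ 0.      0.0013 -0.    ] j6 -0.38
cover 0.69 [0.557 0.032 0.085] [330.  58.]
cover 0.67 [ 0.557 -0.065  0.073] [326. 137.]
block_wide 0.77 [ 0.538 -0.006  0.072] [313.  92.]
block_medium 0.71 [0.568 0.093 0.074] [339.   9.]
block_narrow 0.62 [ 0.558 -0.063  0.077] [328. 135.]
```

View pics/w2b.png

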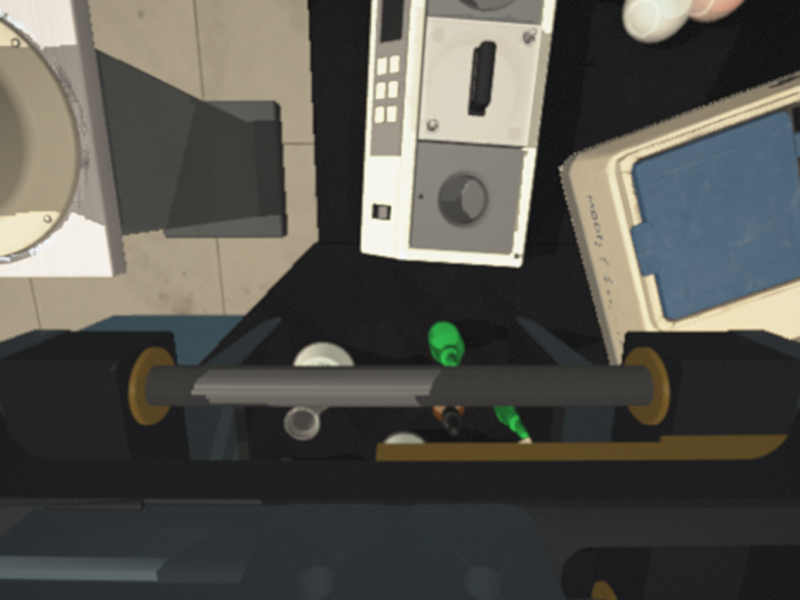

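The wrist view, enlarged, shows the cover with its bar grip at (480,78), the pin tops at (432,124) and (530,36), and the narrow bore at (465,195). Now I'll turn these into world positions.

```bash
python3 - <<'E'
from h import *
import pickle
m=pickle.load(open("w2.pkl","rb")); im=cv2.imread("pics/w2.png")
a=atz("wrist",np.array([432,123])/1.4286,.102,m);b=atz("wrist",np.array([530,35])/1.4286,.102,m)
c=(a+b)/2;yaw=np.degrees(np.arctan2(*(b-a)[[1,0]]))-45
print("pins",a,b,"dist",np.linalg.norm(b-a),"(110.3) centre",c,"yaw",yaw)
# narrow mouth (dark disc)
yv=np.array([-np.sin(np.radians(yaw)),np.cos(np.radians(yaw))])
print("pred narrow",c[:2]-.102*yv,"medium",c[:2]+.102*yv)
for k in(-1,0,1): print(proj("wrist",[*(c[:2]+k*.102*yv),.074],m)*1.4286)
print("bar",[atz("wrist",np.array(u)/1.4286,.118,m).round(4) for u in[(484,41),(481,115),(470,113),(494,43)]])
print("narrow mouth",atz("wrist",np.array([465,198])/1.4286,.074,m))
v=im.copy();cv2.imwrite("pics/c2.png",cv2.resize(im[0:190,240:400],None,fx=3,fy=3,interpolation=cv2.INTER_CUBIC))
# bar in scene & side (independent views)
for cam in("scene","side"):
    print(cam,proj(cam,[[*c[:2],.118],[*a[:2],.102],[*b[:2],.102]]).round(1).tolist())
E
```

```text
pins [ 0.52049048 -0.0037205   0.102     ] [0.60182583 0.06568194 0.102     ] dist 0.10692117600365904 (110.3) centre [0.56115816 0.03098072 0.102     ] yaw -4.526289942059499
pred narrow [ 0.55310867 -0.07070117] medium [0.56920764 0.1326626 ]
[[462.33514404 201.04021193]]
[[474.39752131  87.82304827]]
[[487.71535774 -38.45134108]]
bar [array([0.5604, 0.056 , 0.118 ]), array([ 0.5602, -0.    ,  0.118 ]), array([0.5509, 0.0016, 0.118 ]), array([0.5686, 0.0545, 0.118 ])]
narrow mouth [ 0.55561107 -0.06782531  0.074     ]
scene [[266.6, 175.2], [271.3, 190.9], [262.4, 169.0]]
side [[287.9, 191.6], [287.0, 203.7], [288.5, 187.6]]
```

View pics/c2.png

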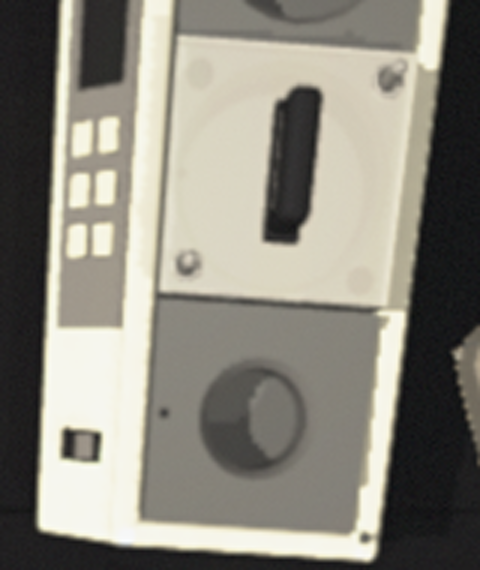

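```bash
python3 - <<'E'
from h import *
import pickle
m=pickle.load(open("w2.pkl","rb"))
f=lambda u,z:atz("wrist",np.array(u)/3+[240,0],z,m)[:2]
a,b=f((190,256),.102),f((399,67),.102); d=b-a
print("pins mid",(a+b)/2,np.linalg.norm(d),np.degrees(np.arctan2(d[1],d[0]))-45)
C=np.array([f(u,.084) for u in[(163,292),(180,37),(415,50),(387,306)]])
print("plate mid",C.mean(0),"sides",[np.linalg.norm(C[i]-C[i-1]).round(4) for i in range(4)],"yaw",[np.degrees(np.arctan2(*(C[j]-C[i])[::-1])).round(1) for i,j in((0,3),(1,2))],[np.degrees(np.arctan2(*(C[j]-C[i])[::-1])).round(1)-90 for i,j in((0,1),(3,2))])
print("bar mid",f((299,154),.118),"ends",f((306,89),.118),f((293,219),.118))
print("narrow mouth",f((253,419),.074))
# two-view height of pin/bar: side & scene
import itertools
E
python3 - <<'E'
import cv2
for c,x,y in(("scene",220,150),("side",240,160)):
    a=cv2.imread(f"pics/{c}0.png")[y:y+70,x:x+100]; cv2.imwrite(f"pics/{c}z.png",cv2.resize(a,None,fx=4,fy=4,interpolation=2))
import numpy as np
cv2.imwrite("pics/zz.png",np.hstack([cv2.imread("pics/scenez.png"),cv2.imread("pics/sidez.png")]))
E
```

```text
pins mid [0.56286926 0.03260302] 0.10870603850131173 -4.319535534254825
plate mid [0.56367339 0.03255437] sides [np.float64(0.0989), np.float64(0.1003), np.float64(0.0979), np.float64(0.1014)] yaw [np.float64(-3.5), np.float64(-2.8)] [np.float64(-3.5999999999999943), np.float64(-3.0)]
bar mid [0.56242305 0.03198967] ends [0.56418287 0.0549866 ] [0.56101831 0.00834186]
narrow mouth [ 0.55404489 -0.06926866]
```

View pics/zz.png

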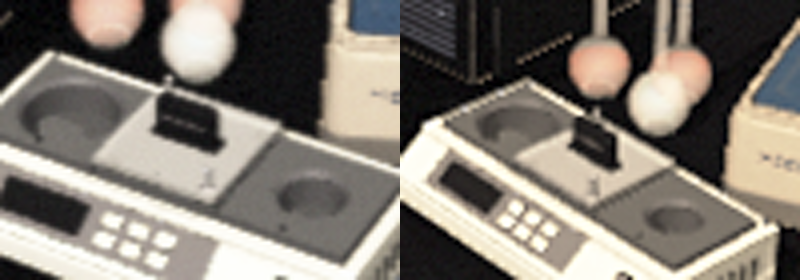

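```bash
cat >> h.py <<'E'
def tri(*cu):
    A=np.zeros((3,3));B=np.zeros(3)
    for c in cu:
        o,d=ray(*c); d/=np.linalg.norm(d); P=np.eye(3)-np.outer(d,d); A+=P;B+=P@o
    return np.linalg.solve(A,B).round(4)
E
python3 - <<'E'
from h import *
print("white bulb",tri(("scene",(269,161)),("side",(304,186))))
print("bar top",tri(("scene",(267.5,176)),("side",(289,191.5))))
print("bulb2",tri(("scene",(246.5,155)),("side",(289.5,177))))
plan([0.563,0.0323,0.16],-3.5)
E
```

```text
white bulb [0.7481 0.1176 0.0226]
bar top [0.5629 0.0284 0.1169]
bulb2 [0.7531 0.2032 0.0224]
t 5.58 pos [ 0.49   -0.1288  0.3308] yawY 0.1 turn z rad 0.0632 shift [0.1653 0.063  0.1708] level [-0.     -0.0001 -0.    ] j6 -0.38
```

Request:
{"op": "servo_tool", "data": {
  "delta_pos": [
    [0,0,0],
    [0.0207,0.0079,0.0213],
    [0.0207,0.0079,0.0213],
    [0.0207,0.0079,0.0213],
    [0.0207,0.0079,0.0213],
    [0.0207,0.0079,0.0213],
    [0.0207,0.0079,0.0213],
    [0.0207,0.0079,0.0213],
    [0.0207,0.0079,0.0213],
    [0,0,0],
    [0,0,0]
  ],
  "rot": [
    [0,0,0.0632],
    [0,0,0],
    [0,0,0],
    [0,0,0],
    [0,0,0],
    [0,0,0],
    [0,0,0],
    [0,0,0],
    [0,0,0],
    [0,0,0],
    [0,0,0]
  ],
  "grip": [0,0,0,0,0,0,0,0,0.3,0.3,0.3]
}}

```text
t: 6.5
tool_pos: [0.5629, 0.0329, 0.1594]
orientation: [-0.001, 0.728, 0.686, -0.001]
wrist_force: [0.3, 0.9, 0.5]
width: 0.0742
finger_force: 0.0
```

```bash
python3 - <<'E'
from h import *
plan([0.563,0.0323,0.092],-3.5)
print(ctrl.get_state()["width"])
E
```

```text
t 6.5 pos [0.5629 0.0329 0.1594] yawY -3.4 turn z rad 0.0013 shift [-0.0006  0.0001  0.0674] level [-0.0021  0.0001  0.    ] j6 0.01
0.07422043618686776
```

Request:
{"op": "servo_tool", "data": {
  "delta_pos": [
    [0,0,0.0135],
    [0,0,0.0135],
    [0,0,0.0135],
    [0,0,0.0135],
    [0,0,0.0134],
    [0,0,0],
    [0,0,0],
    [0,0,0],
    [0,0,0],
    [0,0,0],
    [0,0,0],
    [0,0,0],
    [0,0,0],
    [0,0,0],
    [0,0,0]
  ],
  "rot": [
    [0,0,0],
    [0,0,0],
    [0,0,0],
    [0,0,0],
    [0,0,0],
    [0,0,0],
    [0,0,0],
    [0,0,0],
    [0,0,0],
    [0,0,0],
    [0,0,0],
    [0,0,0],
    [0,0,0],
    [0,0,0],
    [0,0,0]
  ],
  "grip": [0.5,0.5,0.5,0.6,0.7,0.75,0.8,0.82,0.84,1,1,1,1,1,1],
  "force": 20
}}

```text
t: 7.75
tool_pos: [0.5637, 0.0311, 0.0941]
orientation: [0.0, 0.729, 0.685, 0.0]
wrist_force: [-3.5, -1.0, 8.5]
width: 0.0136
finger_force: 20.0
```

Request:
{"op": "servo_tool", "data": {
  "delta_pos": [
    [0,-0.0005,-0.002],
    [0,0,-0.003],
    [0,0,0]
  ],
  "rot": [
    [0,0,0],
    [0,0,0],
    [0,0,0]
  ],
  "grip": [1,1,1]
}}

```text
t: 8.0
tool_pos: [0.5635, 0.0312, 0.0988]
orientation: [0.0, 0.729, 0.685, 0.0]
wrist_force: [-0.6, 0.4, -2.1]
width: 0.0142
finger_force: 20.0
```

```bash
python3 - <<'E'
from h import *
plan([0.563,0.0323,0.092],-3.5);s=ctrl.get_state();print(s["wrist_force"],s["torque"])
E
```

```text
t 8.0 pos [0.5635 0.0312 0.0988] yawY -3.6 turn z rad -0.0016 shift [ 0.0011 -0.0006  0.0068] level [ 0.0011 -0.      0.    ] j6 0.01
[-0.58743502  0.37968217 -2.12912338] [-0.09460146  0.27503982 -0.06507679]
```

Request:
{"op": "servo_tool", "data": {
  "delta_pos": [
    [0,0,-0.006],
    [0,0,-0.006],
    [0,0,-0.006],
    [0,0,-0.006],
    [0,0,-0.008],
    [0,0,-0.012],
    [0,0,-0.018],
    [0,0,-0.024],
    [0,0,-0.024],
    [0,0,-0.02],
    [0.02,0,0],
    [0.03,0,0],
    [0.03,0,0],
    [0.03,0,0],
    [0.02,0,0],
    [0,0,0],
    [0,0,0]
  ],
  "rot": [
    [0,0,0],
    [0,0,0],
    [0,0,0],
    [0,0,0],
    [0,0,0],
    [0,0,0],
    [0,0,0],
    [0,0,0],
    [0,0,0],
    [0,0,0],
    [0,0,0],
    [0,0,0],
    [0,0,0],
    [0,0,0],
    [0,0,0],
    [0,0,0],
    [0,0,0]
  ],
  "grip": [1,1,1,1,1,1,1,1,1,1,1,1,1,1,1,1,1]
}}

```text
t: 9.42
tool_pos: [0.5711, 0.1619, 0.2283]
orientation: [0.0, 0.728, 0.685, 0.0]
wrist_force: [-0.1, -0.0, -1.3]
width: 0.014
finger_force: 20.0
```

```bash
python3 - <<'E'
from h import *
import pickle
plan([0.51,0.39,0.15],-3.5);print(ctrl.get_state()["width"])
m=ctrl.camera_model("wrist");i=ctrl.camera("wrist");cv2.imwrite("pics/w3.png",i);pickle.dump(m,open("w3.pkl","wb"))
for b in ctrl.boxes_of("wrist","tray")[:2]: print(round(b["score"],2),np.round(b["centre"],3),proj("wrist",b["centre"],m).round()[0])
cv2.imwrite("pics/w3b.png",cv2.resize(i,(800,600),interpolation=2))
E
```

```text
t 9.42 pos [0.5711 0.1619 0.2283] yawY -3.5 turn z rad 0.0002 shift [ 0.2239 -0.0749  0.0783] level [ 0.0002  0.     -0.    ] j6 0.24
0.013974605970923976
0.6 [0.506 0.356 0.005] [214.  32.]
```

View pics/w3b.png

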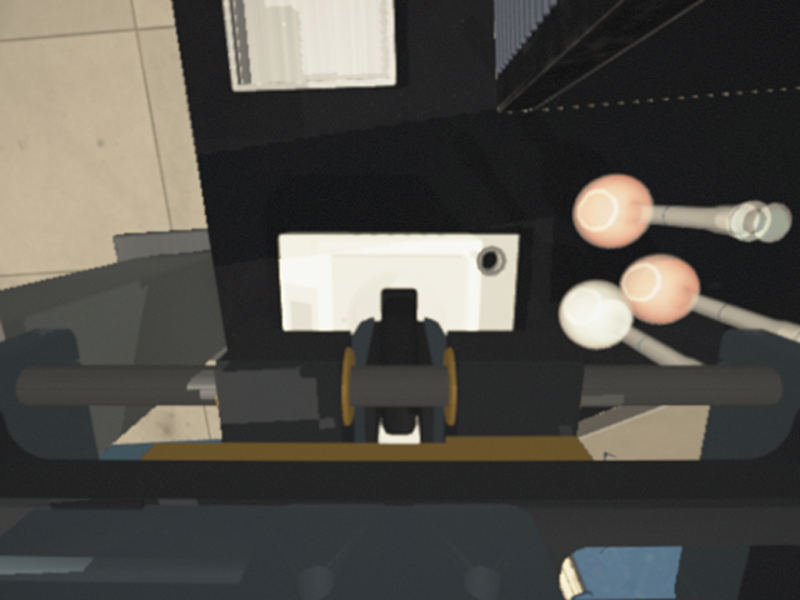

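The cover is held level, and part of the tray shows at the top, (232..396, 0..90). I'll go closer so the whole tray is in view.

Request:
{"op": "servo_tool", "data": {
  "delta_pos": [
    [0.02,-0.015,0],
    [0.026,-0.02,0],
    [0.026,-0.02,0],
    [0.02,-0.015,0],
    [0,0,0],
    [0,0,0]
  ],
  "rot": [
    [0,0,0],
    [0,0,0],
    [0,0,0],
    [0,0,0],
    [0,0,0],
    [0,0,0]
  ],
  "grip": [1,1,1,1,1,1]
}}

```text
t: 10.02
tool_pos: [0.5068, 0.2571, 0.2282]
orientation: [0.0, 0.729, 0.685, 0.0]
wrist_force: [0.1, -0.3, -1.9]
width: 0.0138
finger_force: 20.0
```

```bash
python3 - <<'E'
from h import *
import pickle
m=ctrl.camera_model("wrist");i=ctrl.camera("wrist");pickle.dump(m,open("w4.pkl","wb"));cv2.imwrite("pics/w4.png",i)
g=cv2.cvtColor(i,6); r=ctrl.regions_of("wrist","tray")
for q in r[:2]:
    k=q["mask"].astype(np.uint8); c=max(cv2.findContours(k,0,2)[0],key=cv2.contourArea)
    hull=cv2.convexHull(c); ap=cv2.approxPolyDP(hull,6,True)[:,0]
    print(q["score"],k.sum(),ap.tolist(),[atz("wrist",u,.012,m)[:2].round(4).tolist() for u in ap])
cv2.imwrite("pics/w4c.png",cv2.resize(i[0:170,100:340],None,fx=3,fy=3,interpolation=2))
E
```

```text
0.87 13570 [[331, 18], [332, 137], [226, 141], [217, 22]] [[0.5799, 0.4551], [0.5776, 0.3208], [0.4442, 0.3245], [0.4477, 0.4595]]
```

View pics/w4c.png

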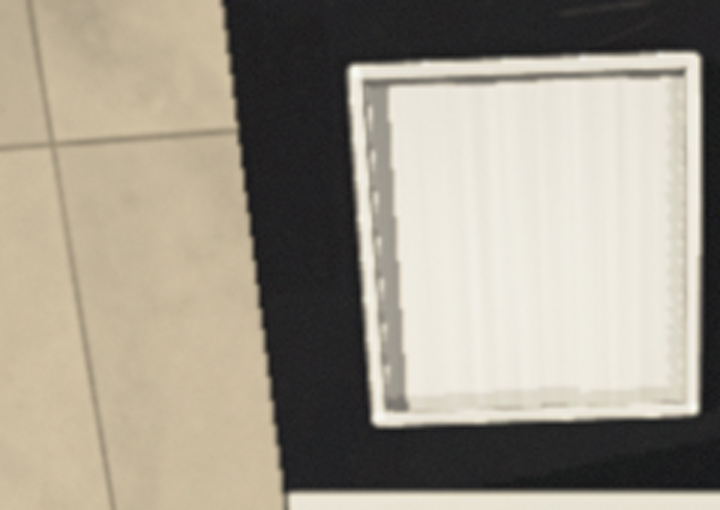

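The tray's outer rim corners in the crop are (349,66), (700,54), (699,412) and (375,426).

```bash
python3 - <<'E'
from h import *
import pickle
m=pickle.load(open("w4.pkl","rb"))
C=np.array([atz("wrist",np.array(u)/3+[100,0],.012,m)[:2] for u in[(349,66),(700,54),(699,412),(375,426)]])
print(C.round(4),C.mean(0).round(4),[np.linalg.norm(C[i]-C[i-1]).round(4) for i in range(4)])
an=lambda v:np.degrees(np.arctan2(v[1],v[0])).round(2)
print(an(C[1]-C[0]),an(C[2]-C[3]),an(C[0]-C[3])-90,an(C[1]-C[2])-90)
print("scene corners pred",proj("scene",[[*c,.012] for c in C]).round(1).tolist())
c=C.mean(0); plan([*c,.06],-1.5)
E
```

```text
[[0.447  0.4596]
 [0.5825 0.455 ]
 [0.5788 0.3203]
 [0.4428 0.3234]] [0.5128 0.3895] [np.float64(0.1363), np.float64(0.1357), np.float64(0.1347), np.float64(0.1361)]
-1.94 -1.3 -1.7600000000000051 -1.5900000000000034
scene corners pred [[129.9, 187.1], [156.4, 164.6], [189.5, 175.5], [164.1, 199.6]]
t 10.12 pos [0.5078 0.2562 0.2281] yawY -3.6 turn z rad -0.0375 shift [0.1335 0.0015 0.1681] level [ 0.0004  0.0002 -0.    ] j6 0.43
```

```bash
python3 - <<'E'
from h import *
C=np.array([atz("scene",u,.012)[:2] for u in[(132,188),(157.5,166),(189.6,180),(165.4,200.8)]])
print(C.round(4),C.mean(0).round(4),[np.linalg.norm(C[i]-C[i-1]).round(4) for i in range(4)])
import pickle
for i in ctrl.boxes_of("wrist","tray"): print(i)
E
```

```text
[[0.4461 0.4504]
 [0.5775 0.4467]
 [0.5589 0.3066]
 [0.4398 0.3165]] [0.5056 0.3801] [np.float64(0.134), np.float64(0.1315), np.float64(0.1413), np.float64(0.1194)]
{'centre': [0.5099, 0.393, 0.0008], 'score': 0.62}
```

Request:
{"op": "servo_tool", "data": {
  "delta_pos": [
    [0,0,0],
    [0.024,0,0],
    [0.03,0,0],
    [0.03,0,0],
    [0.03,0,0],
    [0.0188,0,0],
    [0,0,0.02],
    [0,0,0.028],
    [0,0,0.03],
    [0,0,0.03],
    [0,0,0.03],
    [0,0,0.025],
    [0,0,0.016],
    [0,0,0.008],
    [0,0,0.003],
    [0,0,0],
    [0,0,0]
  ],
  "rot": [
    [0,0,-0.0375],
    [0,0,0],
    [0,0,0],
    [0,0,0],
    [0,0,0],
    [0,0,0],
    [0,0,0],
    [0,0,0],
    [0,0,0],
    [0,0,0],
    [0,0,0],
    [0,0,0],
    [0,0,0],
    [0,0,0],
    [0,0,0],
    [0,0,0],
    [0,0,0]
  ],
  "grip": [1,1,1,1,1,1,1,1,1,1,1,1,1,1,1,1,1]
}}

```text
t: 11.58
tool_pos: [0.5115, 0.39, 0.039]
orientation: [0.0, 0.716, 0.698, 0.001]
wrist_force: [0.1, 0.2, -2.0]
width: 0.0141
finger_force: 20.0
```

```bash
python3 - <<'E'
from h import *
plan([0.511,0.389,.0165],-1.6);s=ctrl.get_state();print(s["wrist_force"],s["width"])
a=ctrl.camera("scene")[140:230,110:230];cv2.imwrite("pics/t1.png",cv2.resize(a,None,fx=5,fy=5,interpolation=2))
E
```

```text
t 11.58 pos [0.5115 0.39   0.039 ] yawY -1.5 turn z rad 0.0021 shift [-0.001  -0.0004  0.0225] level [ 0.0013 -0.0008  0.    ] j6 0.58
[ 0.11303754  0.20736707 -1.99954189] 0.014072076370663633
```

View pics/t1.png

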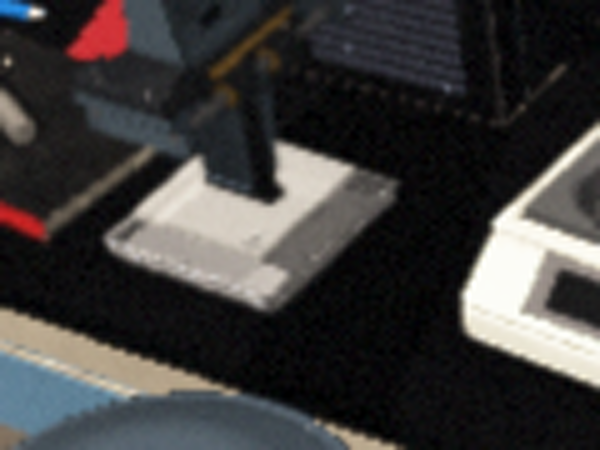

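The cover hovers inside the tray outline, between the corners at (105,235), (270,308) and (397,185). I'll lower it slowly.

Request:
{"op": "servo_tool", "data": {
  "delta_pos": [
    [-0.001,0,0.006],
    [0,0,0.006],
    [0,0,0.004],
    [0,0,0.002],
    [0,0,0.0015],
    [0,0,0.0015],
    [0,0,0],
    [0,0,0]
  ],
  "rot": [
    [0,0,0],
    [0,0,0],
    [0,0,0],
    [0,0,0],
    [0,0,0],
    [0,0,0],
    [0,0,0],
    [0,0,0]
  ],
  "grip": [1,1,1,1,1,1,1,1]
}}

```text
t: 12.3
tool_pos: [0.5103, 0.389, 0.0176]
orientation: [-0.0, 0.716, 0.698, -0.0]
wrist_force: [-4.0, -2.4, 12.4]
width: 0.0141
finger_force: 20.0
```

Request:
{"op": "servo_tool", "data": {
  "delta_pos": [
    [0,0,-0.0006],
    [0,0,0],
    [0,0,0],
    [0,0,0],
    [0,0,0],
    [0,0,0],
    [0,0,-0.01],
    [0,0,-0.02],
    [0,0,-0.03],
    [0,0,-0.04],
    [0,0,-0.04],
    [0,0,-0.04],
    [0,0,-0.03],
    [0,0,0]
  ],
  "rot": [
    [0,0,0],
    [0,0,0],
    [0,0,0],
    [0,0,0],
    [0,0,0],
    [0,0,0],
    [0,0,0],
    [0,0,0],
    [0,0,0],
    [0,0,0],
    [0,0,0],
    [0,0,0],
    [0,0,0],
    [0,0,0]
  ],
  "grip": [1,0.83,0.8,0.7,0.6,0.6,0.6,0.6,0.6,0.6,0.6,0.6,0.5,0.5]
}}

```text
t: 13.47
tool_pos: [0.5129, 0.3904, 0.2355]
orientation: [0.001, 0.716, 0.698, 0.005]
wrist_force: [0.6, -0.7, 0.5]
width: 0.0451
finger_force: 0.0
```

```bash
python3 - <<'E'
from h import *
i=ctrl.camera("scene");cv2.imwrite("pics/sc2.png",i)
a=cv2.resize(i[140:230,110:230],None,fx=4,fy=4,interpolation=2)
for n in("bottle","flask","dropper"):
  for c in("scene","side"):
    if c=="side" and n=="bottle": ctrl.camera("side")
    for b in ctrl.boxes_of(c,n)[:4]: print(n,c,round(b["score"],2),np.round(b["centre"],3))
plan([0.40,-0.29,.24],0)
i=cv2.imread("pics/side0.png")[220:320,290:420];j=cv2.imread("pics/scene0.png")[200:320,320:440]
cv2.imwrite("pics/o.png",np.hstack([cv2.resize(i,(416,320),interpolation=2),cv2.resize(j,(320,320),interpolation=2)]))
cv2.imwrite("pics/t2.png",a)
E
```

```text
bottle scene 0.81 [ 0.475 -0.397  0.082]
bottle side 0.75 [ 0.48  -0.407  0.082]
bottle side 0.32 [0.585 0.149 0.072]
flask scene 0.65 [ 0.382 -0.281  0.051]
flask side 0.59 [ 0.383 -0.291  0.052]
flask side 0.48 [ 0.558 -0.069  0.073]
flask side 0.17 [0.514 0.385 0.009]
dropper scene 0.66 [ 0.608 -0.312  0.047]
dropper scene 0.56 [ 0.536 -0.306  0.049]
dropper scene 0.53 [ 0.633 -0.244  0.044]
dropper scene 0.51 [ 0.627 -0.411  0.039]
dropper side 0.74 [ 0.542 -0.238  0.043]
dropper side 0.72 [ 0.633 -0.251  0.044]
dropper side 0.7 [ 0.608 -0.313  0.057]
dropper side 0.52 [ 0.539 -0.311  0.048]
t 13.87 pos [0.5101 0.3887 0.2265] yawY -1.4 turn z rad -0.0253 shift [-0.6787 -0.1101 -0.0135] level [-0.0016  0.0011  0.    ] j6 0.58
```

View pics/t2.png

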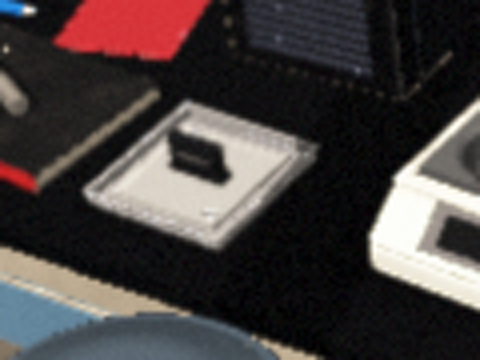

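The cover lies flat in the tray, its bar at (195,155). Next is the flask: I'll move over for a wrist view of the vessels.

Request:
{"op": "servo_tool", "data": {
  "delta_pos": [
    [-0.02,0,-0.01],
    [-0.038,-0.003,-0.01],
    [-0.04,-0.003,-0.01],
    [-0.04,-0.003,-0.01],
    [-0.04,-0.003,-0.01],
    [-0.04,-0.003,-0.01],
    [-0.04,-0.003,0],
    [-0.04,-0.003,0],
    [-0.04,-0.003,0],
    [-0.04,-0.003,0],
    [-0.04,-0.003,0],
    [-0.04,-0.003,0],
    [-0.04,-0.003,0],
    [-0.04,-0.003,0],
    [-0.04,-0.003,0],
    [-0.04,-0.003,0],
    [-0.04,-0.003,0],
    [-0.04,-0.003,0],
    [-0.04,-0.003,0],
    [-0.04,-0.003,0]
  ],
  "rot": [
    [0,0,-0.0253],
    [0,0,0],
    [0,0,0],
    [0,0,0],
    [0,0,0],
    [0,0,0],
    [0,0,0],
    [0,0,0],
    [0,0,0],
    [0,0,0],
    [0,0,0],
    [0,0,0],
    [0,0,0],
    [0,0,0],
    [0,0,0],
    [0,0,0],
    [0,0,0],
    [0,0,0],
    [0,0,0],
    [0,0,0]
  ],
  "grip": [0.3,0.3,0.3,0.3,0.3,0.3,0.3,0.3,0.3,0.3,0.3,0.3,0.3,0.3,0.3,0.3,0.3,0.3,0.3,0.3]
}}

```text
t: 15.53
tool_pos: [0.4523, -0.391, 0.2869]
orientation: [-0.0, 0.707, 0.707, 0.0]
wrist_force: [1.1, 0.5, 0.8]
width: 0.0638
finger_force: 0.0
```

Request:
{"op": "servo_tool", "data": {
  "delta_pos": [
    [-0.03,-0.003,0],
    [-0.02,-0.002,0],
    [-0.01,0,0],
    [0,0,0],
    [0,0,0]
  ],
  "rot": [
    [0,0,0],
    [0,0,0],
    [0,0,0],
    [0,0,0],
    [0,0,0]
  ],
  "grip": [0.3,0.3,0.3,0.3,0.3]
}}

```text
t: 15.95
tool_pos: [0.448, -0.4484, 0.2869]
orientation: [-0.001, 0.707, 0.707, 0.0]
wrist_force: [-0.5, 0.4, -0.2]
width: 0.0643
finger_force: 0.0
```

```bash
python3 - <<'E'
from h import *
import pickle
plan([0.385,-0.29,.24],-3.5)
m=ctrl.camera_model("wrist");i=ctrl.camera("wrist");pickle.dump(m,open("w5.pkl","wb"));cv2.imwrite("pics/w5.png",i)
for n in("bottle","flask","dropper"):
    for b in ctrl.boxes_of("wrist",n)[:4]: print(n,round(b["score"],2),np.round(b["centre"],3),proj("wrist",b["centre"],m).round()[0])
cv2.imwrite("pics/w5b.png",cv2.resize(i,(800,600),interpolation=2))
E
```

```text
t 15.95 pos [ 0.448  -0.4484  0.2869] yawY -0.0 turn z rad 0.0609 shift [ 0.1543 -0.0726  0.0469] level [-0.0006 -0.0011 -0.    ] j6 -0.88
bottle 0.88 [ 0.495 -0.392  0.109] [320. 147.]
flask 0.75 [ 0.403 -0.296  0.057] [242.  67.]
dropper 0.92 [ 0.538 -0.241  0.051] [352.  20.]
dropper 0.72 [ 0.636 -0.25   0.052] [432.  28.]
dropper 0.71 [ 0.543 -0.314  0.056] [355.  83.]
dropper 0.68 [ 0.616 -0.317  0.051] [411.  86.]
```

View pics/w5b.png

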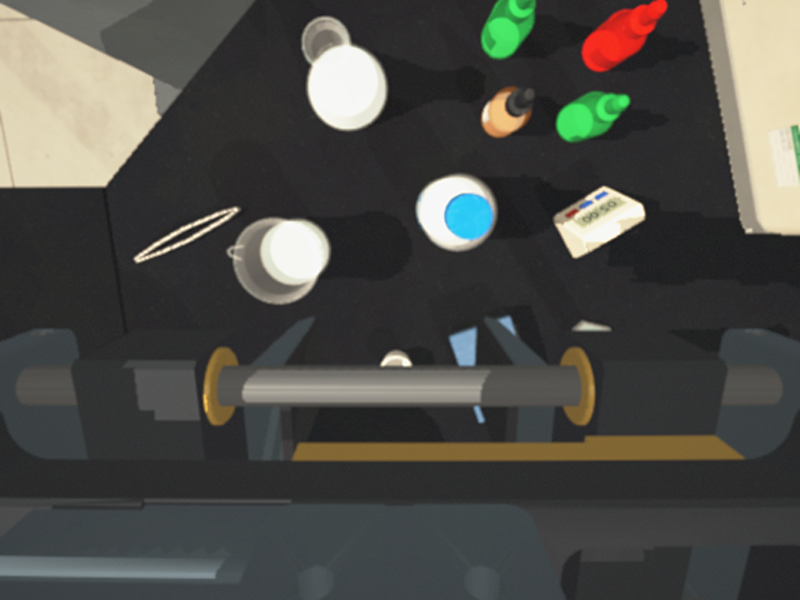

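Wrist view: flask body at (347,87) with its rim at (326,41), bottle cap at (468,216), and the amber dropper body at (505,115) with its teat tip at (526,97). The look-alikes are well apart from it. Now positions from this view and the fixed cameras.

```bash
python3 - <<'E'
from h import *
import pickle
m=pickle.load(open("w5.pkl","rb")); i=cv2.imread("pics/w5.png"); 
f=lambda u,z:atz("wrist",np.array(u)/1.42857,z,m).round(4)
print("flask rim",f((326,41),.131),"base",f((347,88),.015))
print("bottle cap",f((468.5,216),.146),"dropper tip",f((526,96),.102),"body",f((505,114),.03))
hsv=cv2.cvtColor(i,40)
k=cv2.inRange(hsv,(95,120,120),(110,255,255))[130:180,300:360];M=cv2.moments(k,True);u=np.array([M["m10"]/M["m00"]+300,M["m01"]/M["m00"]+130]);print("cap blue",u,atz("wrist",u,.146,m))
# two-view heights
for nm,w,sc,sd in(("flask rim",(326,41),(529/2.4+130,243/2.4+140),(322/3+220,294/3+150)),("cap",(468.5,216),(671/2.4+130,205/2.4+140),(482/3+220,289/3+150)),("teat",(526,96),(593/2.4+130,184/2.4+140),(431/3+220,267/3+150))):
    print(nm,tri(("wrist",np.array(w)/1.42857,m),("scene",sc),("side",sd)),tri(("scene",sc),("side",sd)))
E
```

```text
flask rim [ 0.3983 -0.2763  0.131 ] base [ 0.3992 -0.2797  0.015 ]
bottle cap [ 0.4981 -0.3947  0.146 ] dropper tip [ 0.5464 -0.3056  0.102 ] body [ 0.5477 -0.3059  0.03  ]
cap blue [327.69258373 150.92344498] [ 0.49779435 -0.39438131  0.146     ]
flask rim [ 0.399  -0.278   0.1302] [ 0.4037 -0.2767  0.1255]
cap [ 0.4995 -0.3963  0.1448] [ 0.5054 -0.3954  0.1403]
teat [ 0.5493 -0.3047  0.0968] [ 0.5621 -0.3001  0.0863]
```

View pics/o.png

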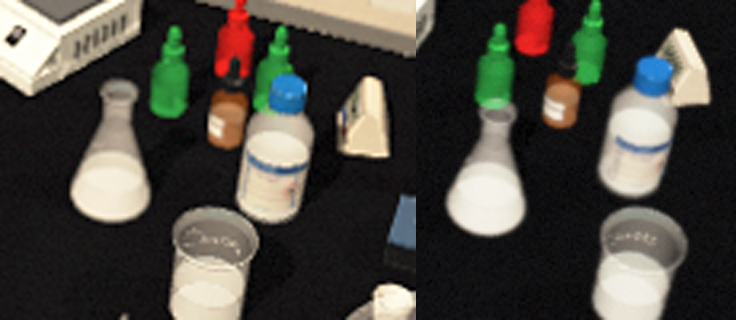

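Request:
{"op": "servo_tool", "data": {
  "delta_pos": [
    [0,0,0],
    [0.0279,-0.0099,0],
    [0.0279,-0.0099,0],
    [0.0279,-0.0099,0],
    [0.0279,-0.0099,0],
    [0.0279,-0.0099,0],
    [0.0279,-0.0099,0],
    [0,0,0.025],
    [0,0,0.03],
    [0,0,0.03],
    [0,0,0.02],
    [0,0,0.015],
    [0,0,0],
    [0,0,0]
  ],
  "rot": [
    [0,0,0.061],
    [0,0,0],
    [0,0,0],
    [0,0,0],
    [0,0,0],
    [0,0,0],
    [0,0,0],
    [0,0,0],
    [0,0,0],
    [0,0,0],
    [0,0,0],
    [0,0,0],
    [0,0,0],
    [0,0,0]
  ],
  "grip": [0.3,0.3,0.3,0.3,0.3,0.3,0.3,0.3,0.3,0.3,0.3,0.3,0.3,0.3]
}}

```text
t: 17.32
tool_pos: [0.3989, -0.2777, 0.1677]
orientation: [-0.0, 0.728, 0.685, -0.0]
wrist_force: [-0.4, 0.7, 1.0]
width: 0.0642
finger_force: 0.0
```

```bash
python3 - <<'E'
from h import *
plan([0.399,-0.278,.092],-3.5)
E
```

```text
t 17.32 pos [ 0.3989 -0.2777  0.1677] yawY -3.5 turn z rad 0.0008 shift [-0.0003  0.0002  0.0757] level [-0.0007 -0.0006 -0.    ] j6 -0.67
```

Request:
{"op": "servo_tool", "data": {
  "delta_pos": [
    [0,0,0.015],
    [0,0,0.02],
    [0,0,0.02],
    [0,0,0.0125],
    [0,0,0.008],
    [0,0,0],
    [0,0,0],
    [0,0,0],
    [0,0,0],
    [0,0,0],
    [0,0,0],
    [0,0,0],
    [0,0,0],
    [0,0,0]
  ],
  "rot": [
    [0,0,0],
    [0,0,0],
    [0,0,0],
    [0,0,0],
    [0,0,0],
    [0,0,0],
    [0,0,0],
    [0,0,0],
    [0,0,0],
    [0,0,0],
    [0,0,0],
    [0,0,0],
    [0,0,0],
    [0,0,0]
  ],
  "grip": [0.3,0.3,0.4,0.5,0.55,0.58,0.61,0.63,0.65,0.67,0.7,0.8,0.8,0.8],
  "force": 18
}}

```text
t: 18.48
tool_pos: [0.399, -0.2786, 0.0926]
orientation: [0.0, 0.728, 0.685, -0.0]
wrist_force: [-2.7, 0.0, 8.0]
width: 0.0282
finger_force: 18.2
```

Request:
{"op": "servo_tool", "data": {
  "delta_pos": [
    [0,0,-0.004],
    [0,0,-0.008],
    [0,0,-0.016],
    [0,0,-0.024],
    [0,0,-0.03],
    [0,0,-0.03],
    [0,0,-0.02],
    [0,0,-0.01],
    [0,0,-0.003],
    [0,0,0],
    [0,0,0]
  ],
  "rot": [
    [0,0,0],
    [0,0,0],
    [0,0,0],
    [0,0,0],
    [0,0,0],
    [0,0,0],
    [0,0,0],
    [0,0,0],
    [0,0,0],
    [0,0,0],
    [0,0,0]
  ],
  "grip": [0.8,0.8,0.8,0.8,0.8,0.8,0.8,0.8,0.8,0.8,0.8]
}}

```text
t: 19.4
tool_pos: [0.3986, -0.2781, 0.2366]
orientation: [-0.0, 0.728, 0.685, -0.0]
wrist_force: [-0.2, 0.1, -1.9]
width: 0.0282
finger_force: 17.9
```

```bash
python3 - <<'E'
from h import *
plan([0.563,0.0325,.225],-3.5);s=ctrl.get_state();print(s["wrist_force"],s["torque"],s["width"])
E
```

```text
t 19.4 pos [ 0.3986 -0.2781  0.2366] yawY -3.5 turn z rad 0.0001 shift [0.32   0.1451 0.0116] level [-0.0006 -0.0005 -0.    ] j6 -0.67
[-0.20406658  0.12466022 -1.90364539] [-0.01575538  0.08025391  0.03779756] 0.028174847738947493
```

Request:
{"op": "servo_tool", "data": {
  "delta_pos": [
    [0.012,0.0075,-0.005],
    [0.022,0.0135,-0.01],
    [0.0265,0.0165,-0.01],
    [0.0265,0.0165,-0.01],
    [0.0265,0.0165,-0.005],
    [0.0265,0.0165,0],
    [0.0165,0.0105,0],
    [0.008,0.004,0],
    [0,0,0],
    [0,0,0]
  ],
  "rot": [
    [0,0,0],
    [0,0,0],
    [0,0,0],
    [0,0,0],
    [0,0,0],
    [0,0,0],
    [0,0,0],
    [0,0,0],
    [0,0,0],
    [0,0,0]
  ],
  "grip": [0.8,0.8,0.8,0.8,0.8,0.8,0.8,0.8,0.8,0.8]
}}

```text
t: 20.23
tool_pos: [0.5097, -0.1204, 0.2761]
orientation: [-0.001, 0.728, 0.685, -0.001]
wrist_force: [0.1, -0.8, -1.9]
width: 0.0282
finger_force: 17.9
```

```bash
python3 - <<'E'
from h import *
import pickle
m=ctrl.camera_model("wrist");i=ctrl.camera("wrist");pickle.dump(m,open("w6.pkl","wb"));cv2.imwrite("pics/w6.png",i)
plan([0.563,0.0325,.26],-3.5)
for k,r in((-1,23.5),(-1,27.5),(0,43.5),(0,47.5),(1,37),(1,41)):
    c=np.array([.563,.0325])+k*.102*np.array([.061,.998]); t=np.linspace(0,2*np.pi,60)
    P=np.c_[c[0]+r/1e3*np.cos(t),c[1]+r/1e3*np.sin(t),np.full(60,.074 if r in(27.5,47.5,41) else .070)]
    j=cv2.resize(i,(1680,1260),interpolation=2) if k==-1 and r==23.5 else j
    cv2.polylines(j,[np.int32(proj("wrist",P,m)*3)],True,(0,0,255),1)
cv2.imwrite("pics/w6b.png",j[0:560,620:1340])
E
```

```text
t 20.28 pos [ 0.5096 -0.1209  0.2764] yawY -3.5 turn z rad -0.0 shift [0.1564 0.044  0.0164] level [-0.0014 -0.0001 -0.    ] j6 -0.29
```

View pics/w6b.png

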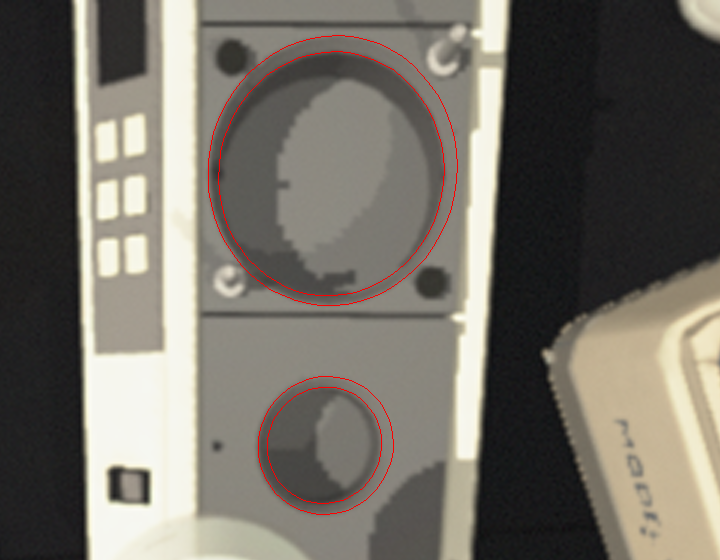

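The predicted bore circles lie on the bores within about 1 mm, the wide one at (332,170) and the narrow one at (325,445). I'll move over the wide block and lower the flask to just above the mouth.

Request:
{"op": "servo_tool", "data": {
  "delta_pos": [
    [0.0144,0.004,0],
    [0.025,0.007,0],
    [0.03,0.0085,0],
    [0.03,0.0085,0],
    [0.025,0.007,0],
    [0.02,0.006,0],
    [0.012,0.003,0],
    [0,0,0.015],
    [0,0,0.025],
    [0,0,0.025],
    [0,0,0.02],
    [0,0,0.01],
    [0,0,0.006],
    [0,0,0],
    [0,0,0]
  ],
  "rot": [
    [0,0,0],
    [0,0,0],
    [0,0,0],
    [0,0,0],
    [0,0,0],
    [0,0,0],
    [0,0,0],
    [0,0,0],
    [0,0,0],
    [0,0,0],
    [0,0,0],
    [0,0,0],
    [0,0,0],
    [0,0,0],
    [0,0,0]
  ],
  "grip": [0.8,0.8,0.8,0.8,0.8,0.8,0.8,0.8,0.8,0.8,0.8,0.8,0.8,0.8,0.8]
}}

```text
t: 21.53
tool_pos: [0.5642, 0.0326, 0.1768]
orientation: [0.0, 0.729, 0.685, 0.0]
wrist_force: [-0.3, 0.1, -1.9]
width: 0.0287
finger_force: 17.9
```

```bash
python3 - <<'E'
from h import *
plan([0.563,0.0325,.137],-3.5);s=ctrl.get_state();print(s["wrist_force"],s["torque"],s["width"])
E
```

```text
t 21.53 pos [0.5642 0.0326 0.1768] yawY -3.5 turn z rad -0.0004 shift [-0.0002 -0.0012  0.0398] level [ 0.0009  0.0001 -0.    ] j6 0.01
[-0.25004014  0.10010279 -1.91883879] [-0.11007651  0.02811561 -0.03845476] 0.028689829046571795
```

Request:
{"op": "servo_tool", "data": {
  "delta_pos": [
    [0,-0.0008,0.006],
    [0,0,0.006],
    [0,0,0.006],
    [0,0,0.006],
    [0,0,0.006],
    [0,0,0],
    [0,0,0]
  ],
  "rot": [
    [0,0,0],
    [0,0,0],
    [0,0,0],
    [0,0,0],
    [0,0,0],
    [0,0,0],
    [0,0,0]
  ],
  "grip": [0.8,0.8,0.8,0.8,0.8,0.8,0.8]
}}

```text
t: 22.12
tool_pos: [0.5627, 0.0332, 0.1456]
orientation: [-0.0, 0.728, 0.685, -0.0]
wrist_force: [0.3, -0.1, -2.9]
width: 0.0285
finger_force: 17.9
```

Request:
{"op": "servo_tool", "data": {
  "delta_pos": [
    [0,0,0.003],
    [0,0,0.002],
    [0,0,0.0015],
    [0,0,0.001],
    [0,0,0.001],
    [0,0,0],
    [0,0,0]
  ],
  "rot": [
    [0,0,0],
    [0,0,0],
    [0,0,0],
    [0,0,0],
    [0,0,0],
    [0,0,0],
    [0,0,0]
  ],
  "grip": [0.8,0.8,0.8,0.8,0.8,0.8,0.8]
}}

```text
t: 22.7
tool_pos: [0.563, 0.0331, 0.1375]
orientation: [-0.0, 0.728, 0.685, -0.0]
wrist_force: [0.0, 0.4, -2.3]
width: 0.0283
finger_force: 17.9
```

Request:
{"op": "servo_tool", "data": {
  "delta_pos": [
    [0,0,0.0008],
    [0,0,0.0007],
    [0,0,0]
  ],
  "rot": [
    [0,0,0],
    [0,0,0],
    [0,0,0]
  ],
  "grip": [0.8,0.8,0.8]
}}

```text
t: 22.95
tool_pos: [0.5631, 0.0331, 0.1366]
orientation: [0.0, 0.728, 0.685, 0.0]
wrist_force: [-2.1, 0.2, 7.0]
width: 0.0282
finger_force: 18.2
```

Request:
{"op": "servo_tool", "data": {
  "delta_pos": [
    [0,0,-0.0003],
    [0,0,0],
    [0,0,0],
    [0,0,0],
    [0,0,0],
    [0,0,0],
    [0,0,0],
    [0,0,-0.01],
    [0,0,-0.02],
    [0,0,-0.03],
    [0,0,-0.03],
    [0,0,-0.03],
    [0,0,0]
  ],
  "rot": [
    [0,0,0],
    [0,0,0],
    [0,0,0],
    [0,0,0],
    [0,0,0],
    [0,0,0],
    [0,0,0],
    [0,0,0],
    [0,0,0],
    [0,0,0],
    [0,0,0],
    [0,0,0],
    [0,0,0]
  ],
  "grip": [0.7,0.68,0.66,0.63,0.58,0.5,0.4,0.4,0.3,0.3,0.3,0.3,0.3]
}}

```text
t: 24.03
tool_pos: [0.5654, 0.0331, 0.2628]
orientation: [0.003, 0.728, 0.685, 0.003]
wrist_force: [1.4, -0.1, 0.8]
width: 0.0639
finger_force: 0.0
```

```bash
python3 - <<'E'
from h import *
i=ctrl.camera("side");j=ctrl.camera("scene")
cv2.imwrite("pics/f1.png",np.hstack([cv2.resize(i[150:250,230:350],(384,320),interpolation=2),cv2.resize(j[130:230,210:330],(384,320),interpolation=2)]))
plan([0.498,-0.3945,.255],-3.5)
E
```

```text
t 24.13 pos [0.5635 0.0331 0.258 ] yawY -3.5 turn z rad 0.0001 shift [-0.4308 -0.0393  0.003 ] level [ 0.003 -0.     0.   ] j6 0.01
```

View pics/f1.png

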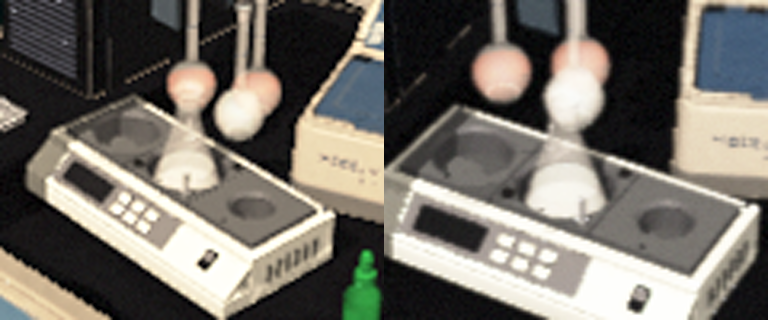

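The flask stands upright in the middle (wide) bore, at (185,165) in the left half and (565,185) in the right. Next is the bottle; the 14 views are used up, so from here I check by numbers.

Request:
{"op": "servo_tool", "data": {
  "delta_pos": [
    [-0.0208,-0.0023,0],
    [-0.04,-0.0036,0],
    [-0.04,-0.0036,0],
    [-0.04,-0.0036,0],
    [-0.04,-0.0036,0],
    [-0.04,-0.0036,0],
    [-0.04,-0.0036,0],
    [-0.04,-0.0036,0],
    [-0.04,-0.0036,0],
    [-0.04,-0.0036,0],
    [-0.03,-0.0026,0],
    [-0.02,-0.002,0],
    [0,0,0.02],
    [0,0,0.03],
    [0,0,0.02],
    [0,0,0.01],
    [0,0,0],
    [0,0,0]
  ],
  "rot": [
    [0,0,0],
    [0,0,0],
    [0,0,0],
    [0,0,0],
    [0,0,0],
    [0,0,0],
    [0,0,0],
    [0,0,0],
    [0,0,0],
    [0,0,0],
    [0,0,0],
    [0,0,0],
    [0,0,0],
    [0,0,0],
    [0,0,0],
    [0,0,0],
    [0,0,0],
    [0,0,0]
  ],
  "grip": [0.3,0.3,0.3,0.3,0.3,0.3,0.3,0.3,0.3,0.3,0.3,0.3,0.3,0.3,0.3,0.3,0.3,0.3]
}}

```text
t: 25.63
tool_pos: [0.4974, -0.3943, 0.1763]
orientation: [-0.0, 0.728, 0.685, -0.0]
wrist_force: [-0.4, 0.0, 0.1]
width: 0.064
finger_force: 0.0
```

```bash
python3 - <<'E'
from h import *
plan([0.498,-0.3945,.106],-3.5)
E
```

```text
t 25.63 pos [ 0.4974 -0.3943  0.1763] yawY -3.5 turn z rad 0.0002 shift [-0.0001  0.0006  0.0703] level [-0.0007 -0.0006 -0.    ] j6 -0.7
```

Request:
{"op": "servo_tool", "data": {
  "delta_pos": [
    [0,0.0006,0.015],
    [0,0,0.02],
    [0,0,0.02],
    [0,0,0.0105],
    [0,0,0.005],
    [0,0,0],
    [0,0,0],
    [0,0,0],
    [0,0,0],
    [0,0,0],
    [0,0,0],
    [0,0,0],
    [0,0,0]
  ],
  "rot": [
    [0,0,0],
    [0,0,0],
    [0,0,0],
    [0,0,0],
    [0,0,0],
    [0,0,0],
    [0,0,0],
    [0,0,0],
    [0,0,0],
    [0,0,0],
    [0,0,0],
    [0,0,0],
    [0,0,0]
  ],
  "grip": [0.3,0.3,0.4,0.5,0.53,0.56,0.59,0.61,0.63,0.66,0.75,0.8,0.8],
  "force": 35
}}

```text
t: 26.72
tool_pos: [0.4986, -0.395, 0.1069]
orientation: [0.001, 0.728, 0.685, 0.0]
wrist_force: [0.6, 0.7, 7.8]
width: 0.0327
finger_force: 35.0
```

Request:
{"op": "servo_tool", "data": {
  "delta_pos": [
    [0,0,-0.004],
    [0,0,-0.008],
    [0,0,-0.016],
    [0,0,-0.024],
    [0,0,-0.03],
    [0,0,-0.03],
    [0,0,-0.02],
    [0,0,-0.01],
    [0,0,-0.003],
    [0,0,0],
    [0,0,0]
  ],
  "rot": [
    [0,0,0],
    [0,0,0],
    [0,0,0],
    [0,0,0],
    [0,0,0],
    [0,0,0],
    [0,0,0],
    [0,0,0],
    [0,0,0],
    [0,0,0],
    [0,0,0]
  ],
  "grip": [0.8,0.8,0.8,0.8,0.8,0.8,0.8,0.8,0.8,0.8,0.8]
}}

```text
t: 27.63
tool_pos: [0.4975, -0.394, 0.2494]
orientation: [-0.001, 0.728, 0.685, -0.0]
wrist_force: [-0.7, -0.3, -4.3]
width: 0.0327
finger_force: 35.0
```

```bash
python3 - <<'E'
from h import *
plan([0.5694,0.1343,.255],-3.5);s=ctrl.get_state();print(s["wrist_force"],s["torque"],s["width"])
E
```

```text
t 27.63 pos [ 0.4975 -0.394   0.2494] yawY -3.5 turn z rad 0.0001 shift [ 0.5317  0.0395 -0.0056] level [-0.0017 -0.0014 -0.    ] j6 -0.7
[-0.7488208  -0.26775387 -4.30780326] [-0.04543951  0.05234738 -0.0284701 ] 0.03272885752018822
```

Request:
{"op": "servo_tool", "data": {
  "delta_pos": [
    [0.0117,0.001,-0.01],
    [0.025,0.002,-0.015],
    [0.036,0.0027,-0.015],
    [0.038,0.003,-0.015],
    [0.038,0.003,-0.005],
    [0.038,0.003,0],
    [0.038,0.003,0],
    [0.038,0.003,0],
    [0.038,0.003,0],
    [0.038,0.003,0],
    [0.038,0.003,0],
    [0.038,0.003,0],
    [0.038,0.003,0],
    [0.035,0.0022,0],
    [0.025,0.002,0],
    [0.013,0.001,0],
    [0.006,0.0002,0],
    [0,0,0],
    [0,0,0]
  ],
  "rot": [
    [0,0,0],
    [0,0,0],
    [0,0,0],
    [0,0,0],
    [0,0,0],
    [0,0,0],
    [0,0,0],
    [0,0,0],
    [0,0,0],
    [0,0,0],
    [0,0,0],
    [0,0,0],
    [0,0,0],
    [0,0,0],
    [0,0,0],
    [0,0,0],
    [0,0,0],
    [0,0,0],
    [0,0,0]
  ],
  "grip": [0.8,0.8,0.8,0.8,0.8,0.8,0.8,0.8,0.8,0.8,0.8,0.8,0.8,0.8,0.8,0.8,0.8,0.8,0.8]
}}

```text
t: 29.22
tool_pos: [0.5712, 0.1329, 0.3104]
orientation: [-0.0, 0.728, 0.685, -0.001]
wrist_force: [0.2, -0.1, -3.7]
width: 0.0321
finger_force: 35.0
```

```bash
python3 - <<'E'
from h import *
plan([0.570,0.1343,.19],-3.5);s=ctrl.get_state();print(s["wrist_force"],s["width"])
# medium mouth check in the first scene/side pictures: dark bore against lighter block, centroid vs prediction
for c,fn in(("scene","pics/scene0.png"),("side","pics/side0.png")):
    g=cv2.GaussianBlur(cv2.cvtColor(cv2.imread(fn),6),(3,3),0)
    t=np.linspace(0,2*np.pi,72)
    def edge(cx,cy,r): 
        ring=lambda rr:np.c_[cx+rr*np.cos(t),cy+rr*np.sin(t),np.full(72,.074)]
        S=lambda P:cv2.remap(g,np.float32(proj(c,P)[None,:,0]),np.float32(proj(c,P)[None,:,1]),1)[0].astype(float)
        return np.mean(S(ring(r+.003))-S(ring(r-.004)))
    for nm,x0,y0,r in(("medium",.570,.1343,.041),("narrow",.556,-.0693,.0275)):
        b=max((edge(x0+dx/1e3,y0+dy/1e3,r),dx,dy) for dx in range(-10,11) for dy in range(-10,11)); print(c,nm,b)
E
```

```text
t 29.22 pos [0.5712 0.1329 0.3104] yawY -3.5 turn z rad 0.0 shift [ 0.0013 -0.0013  0.1204] level [-0.0008  0.0006  0.    ] j6 0.19
[ 0.22914883 -0.1088768  -3.73808235] 0.03212240444560729
scene medium (np.float64(27.916666666666668), -10, -6)Traceback (most recent call last):
  File "<stdin>", line 12, in <module>
  File "<stdin>", line 12, in <genexpr>
  File "<stdin>", line 10, in edge
  File "<stdin>", line 9, in <lambda>
  File "h.py", line 5, in proj
    m=m or ctrl.camera_model(cam); T=np.array(m["camera_from_world"])
           ~~~~~~~~~~~~~~~~~^^^^^
ValueError: time passes only in moves, steps and waits
```

Request:
{"op": "servo_tool", "data": {
  "delta_pos": [
    [0.001,-0.001,0.015],
    [0,0,0.025],
    [0,0,0.03],
    [0,0,0.025],
    [0,0,0.015],
    [0,0,0.01],
    [0,0,0],
    [0,0,0]
  ],
  "rot": [
    [0,0,0],
    [0,0,0],
    [0,0,0],
    [0,0,0],
    [0,0,0],
    [0,0,0],
    [0,0,0],
    [0,0,0]
  ],
  "grip": [0.8,0.8,0.8,0.8,0.8,0.8,0.8,0.8]
}}

```text
t: 29.88
tool_pos: [0.5707, 0.1339, 0.1912]
orientation: [0.0, 0.729, 0.685, -0.0]
wrist_force: [-0.4, 0.3, -3.1]
width: 0.0324
finger_force: 35.0
```

```bash
python3 - <<'E'
from h import *
plan([0.570,0.1343,.1505],-3.5);s=ctrl.get_state();print(s["wrist_force"],s["torque"])
# check in fixed views with the current pose: masks of bottle and where its bottom centre projects
for c in("scene","side"):
    m=ctrl.camera_model(c); i=ctrl.camera(c); cv2.imwrite(f"pics/b_{c}.png",i)
    for n in("bottle","flask"):
        for b in ctrl.boxes_of(c,n)[:2]: print(c,n,round(b["score"],2),b["centre"])
E
```

```text
t 29.88 pos [0.5707 0.1339 0.1912] yawY -3.5 turn z rad -0.0009 shift [ 0.0003 -0.0008  0.0407] level [ 0.      0.0001 -0.    ] j6 0.19
[-0.41130715  0.29238301 -3.138274  ] [-0.06206326  0.02799214 -0.03667809]
scene bottle 0.57 [0.5498, 0.1222, 0.1499]
scene bottle 0.39 [0.5147, 0.3877, 0.0097]
scene flask 0.91 [0.5488, 0.0251, 0.1041]
side bottle 0.64 [0.5561, 0.1113, 0.152]
side flask 0.73 [0.5472, 0.0206, 0.1052]
side flask 0.71 [0.5038, 0.376, 0.005]
```

Request:
{"op": "servo_tool", "data": {
  "delta_pos": [
    [0,-0.0004,0.004],
    [0,0,0.005],
    [0,0,0.005],
    [0,0,0.004],
    [0,0,0]
  ],
  "rot": [
    [0,0,0],
    [0,0,0],
    [0,0,0],
    [0,0,0],
    [0,0,0]
  ],
  "grip": [0.8,0.8,0.8,0.8,0.8]
}}

```text
t: 30.6
tool_pos: [0.5695, 0.1347, 0.1716]
orientation: [-0.001, 0.728, 0.685, -0.001]
wrist_force: [-0.2, -0.1, -3.9]
width: 0.0322
finger_force: 35.0
```

Request:
{"op": "servo_tool", "data": {
  "delta_pos": [
    [0,0,0.003],
    [0,0,0.004],
    [0,0,0.003],
    [0,0,0]
  ],
  "rot": [
    [0,0,0],
    [0,0,0],
    [0,0,0],
    [0,0,0]
  ],
  "grip": [0.8,0.8,0.8,0.8]
}}

```text
t: 30.93
tool_pos: [0.5698, 0.1347, 0.1621]
orientation: [-0.0, 0.728, 0.685, -0.0]
wrist_force: [-0.6, -0.2, -3.0]
width: 0.0322
finger_force: 35.0
```

Inside the bore with no contact. Continuing.

Request:
{"op": "servo_tool", "data": {
  "delta_pos": [
    [0,0,0.003],
    [0,0,0.003],
    [0,0,0.002],
    [0,0,0.001],
    [0,0,0.001],
    [0,0,0]
  ],
  "rot": [
    [0,0,0],
    [0,0,0],
    [0,0,0],
    [0,0,0],
    [0,0,0],
    [0,0,0]
  ],
  "grip": [0.8,0.8,0.8,0.8,0.8,0.8]
}}

```text
t: 31.43
tool_pos: [0.5701, 0.1347, 0.1527]
orientation: [-0.0, 0.728, 0.685, -0.0]
wrist_force: [-0.2, -0.5, -4.7]
width: 0.0327
finger_force: 35.0
```

Request:
{"op": "servo_tool", "data": {
  "delta_pos": [
    [0,0,0.0007],
    [0,0,0.0007],
    [0,0,0]
  ],
  "rot": [
    [0,0,0],
    [0,0,0],
    [0,0,0]
  ],
  "grip": [0.8,0.8,0.8]
}}

```text
t: 31.68
tool_pos: [0.5701, 0.1348, 0.1514]
orientation: [0.0, 0.728, 0.685, -0.0]
wrist_force: [-0.0, -0.5, -3.8]
width: 0.0325
finger_force: 35.0
```

Request:
{"op": "servo_tool", "data": {
  "delta_pos": [
    [0,0,0.0006],
    [0,0,0.0006],
    [0,0,0]
  ],
  "rot": [
    [0,0,0],
    [0,0,0],
    [0,0,0]
  ],
  "grip": [0.8,0.8,0.8]
}}

```text
t: 31.93
tool_pos: [0.5704, 0.1348, 0.1509]
orientation: [0.0, 0.728, 0.685, 0.0]
wrist_force: [-2.6, 0.2, 6.0]
width: 0.032
finger_force: 35.1
```

Contact at the expected floor height. Releasing and rising.

Request:
{"op": "servo_tool", "data": {
  "delta_pos": [
    [0,0,-0.0003],
    [0,0,0],
    [0,0,0],
    [0,0,0],
    [0,0,0],
    [0,0,0],
    [0,0,0],
    [0,0,-0.01],
    [0,0,-0.02],
    [0,0,-0.03],
    [0,0,-0.03],
    [0,0,-0.02],
    [0,0,0],
    [0,0,0]
  ],
  "rot": [
    [0,0,0],
    [0,0,0],
    [0,0,0],
    [0,0,0],
    [0,0,0],
    [0,0,0],
    [0,0,0],
    [0,0,0],
    [0,0,0],
    [0,0,0],
    [0,0,0],
    [0,0,0],
    [0,0,0],
    [0,0,0]
  ],
  "grip": [0.66,0.64,0.62,0.59,0.54,0.46,0.4,0.4,0.4,0.4,0.4,0.4,0.5,0.5],
  "force": 20
}}

```text
t: 33.1
tool_pos: [0.5707, 0.1349, 0.2622]
orientation: [0.001, 0.728, 0.685, 0.001]
wrist_force: [0.4, -0.2, -0.9]
width: 0.046
finger_force: 0.0
```

```bash
python3 - <<'E'
from h import *
for c in("scene","side"):
    ctrl.camera(c)
    for n in("bottle","flask","dropper"):
        for b in ctrl.boxes_of(c,n)[:4]: print(c,n,round(b["score"],2),b["centre"])
plan([0.547,-0.3057,.24],-3.5)
# yaw to close along, keep clear of neighbours
d=np.array([.547,-.3057])
for q in([.539,-.24],[.613,-.316],[.634,-.248]): v=np.array(q)-d; print(np.linalg.norm(v).round(3),np.degrees(np.arctan2(v[1],v[0])).round())
E
```

```text
scene bottle 0.9 [0.5509, 0.1206, 0.1323]
scene flask 0.57 [0.5526, 0.0266, 0.1075]
scene flask 0.35 [0.6318, -0.4053, 0.0322]
scene dropper 0.8 [0.6134, -0.3129, 0.0473]
scene dropper 0.74 [0.532, -0.2368, 0.0512]
scene dropper 0.71 [0.6302, -0.2452, 0.0439]
scene dropper 0.55 [0.5374, -0.3055, 0.0483]
side bottle 0.98 [0.5569, 0.1171, 0.1256]
side flask 0.65 [0.5497, 0.0187, 0.1021]
side dropper 0.57 [0.6315, -0.2475, 0.0465]
side dropper 0.57 [0.6093, -0.3165, 0.0469]
side dropper 0.5 [0.538, -0.3149, 0.0458]
side dropper 0.46 [0.5393, -0.2395, 0.0467]
t 33.5 pos [0.5699 0.1347 0.2599] yawY -3.5 turn z rad 0.0 shift [-0.441   0.004   0.0199] level [-0.0011  0.0002  0.    ] j6 0.19
0.066 97.0
0.067 -9.0
0.104 34.0
```

Request:
{"op": "servo_tool", "data": {
  "delta_pos": [
    [-0.02,0,0],
    [-0.036,0.0004,0],
    [-0.039,0.0004,0],
    [-0.039,0.0004,0],
    [-0.039,0.0004,0],
    [-0.039,0.0004,0],
    [-0.039,0.0004,0],
    [-0.039,0.0004,0],
    [-0.039,0.0004,0],
    [-0.039,0.0004,0],
    [-0.034,0.0004,0],
    [-0.024,0,0],
    [-0.01,0,0],
    [-0.005,0,0.015],
    [0,0,0.035],
    [0,0,0.035],
    [0,0,0.025],
    [0,0,0.015],
    [0,0,0],
    [0,0,0]
  ],
  "rot": [
    [0,0,0],
    [0,0,0],
    [0,0,0],
    [0,0,0],
    [0,0,0],
    [0,0,0],
    [0,0,0],
    [0,0,0],
    [0,0,0],
    [0,0,0],
    [0,0,0],
    [0,0,0],
    [0,0,0],
    [0,0,0],
    [0,0,0],
    [0,0,0],
    [0,0,0],
    [0,0,0],
    [0,0,0],
    [0,0,0]
  ],
  "grip": [0.5,0.5,0.5,0.5,0.5,0.5,0.5,0.5,0.5,0.5,0.5,0.5,0.5,0.5,0.5,0.5,0.5,0.5,0.5,0.5]
}}

```text
t: 35.17
tool_pos: [0.5472, -0.305, 0.1353]
orientation: [-0.001, 0.728, 0.685, -0.0]
wrist_force: [0.3, 0.8, 0.4]
width: 0.0455
finger_force: 0.0
```

```bash
python3 - <<'E'
from h import *
plan([0.547,-0.3057,.057],-3.5)
E
```

```text
t 35.17 pos [ 0.5472 -0.305   0.1353] yawY -3.5 turn z rad 0.0005 shift [-0.0007 -0.0001  0.0783] level [-0.0012 -0.0008 -0.    ] j6 -0.54
```

Request:
{"op": "servo_tool", "data": {
  "delta_pos": [
    [0,0,0.012],
    [0,0,0.02],
    [0,0,0.02],
    [0,0,0.0155],
    [0,0,0.01],
    [0,0,0],
    [0,0,0],
    [0,0,0],
    [0,0,0],
    [0,0,0],
    [0,0,0],
    [0,0,0],
    [0,0,0],
    [0,0,0]
  ],
  "rot": [
    [0,0,0],
    [0,0,0],
    [0,0,0],
    [0,0,0],
    [0,0,0],
    [0,0,0],
    [0,0,0],
    [0,0,0],
    [0,0,0],
    [0,0,0],
    [0,0,0],
    [0,0,0],
    [0,0,0],
    [0,0,0]
  ],
  "grip": [0.5,0.5,0.5,0.55,0.6,0.64,0.67,0.7,0.72,0.74,0.76,0.78,0.9,0.9],
  "force": 12
}}

```text
t: 36.33
tool_pos: [0.5475, -0.3058, 0.0584]
orientation: [0.0, 0.728, 0.685, 0.0]
wrist_force: [-0.3, -0.5, 5.5]
width: 0.0205
finger_force: 12.0
```

Request:
{"op": "servo_tool", "data": {
  "delta_pos": [
    [0,0,-0.004],
    [0,0,-0.008],
    [0,0,-0.016],
    [0,0,-0.024],
    [0,0,-0.03],
    [0,0,-0.03],
    [0,0,-0.015],
    [0,0,-0.005],
    [0,0,0],
    [0,0,0]
  ],
  "rot": [
    [0,0,0],
    [0,0,0],
    [0,0,0],
    [0,0,0],
    [0,0,0],
    [0,0,0],
    [0,0,0],
    [0,0,0],
    [0,0,0],
    [0,0,0]
  ],
  "grip": [0.9,0.9,0.9,0.9,0.9,0.9,0.9,0.9,0.9,0.9]
}}

```text
t: 37.17
tool_pos: [0.5468, -0.3054, 0.1893]
orientation: [-0.001, 0.728, 0.685, -0.0]
wrist_force: [0.2, 0.2, -1.1]
width: 0.0203
finger_force: 12.0
```

```bash
python3 - <<'E'
from h import *
plan([0.556,-0.0693,.18],-3.5);s=ctrl.get_state();print(s["wrist_force"],s["torque"],s["width"])
E
```

```text
t 37.17 pos [ 0.5468 -0.3054  0.1893] yawY -3.5 turn z rad 0.0 shift [ 0.2362 -0.0052  0.0093] level [-0.0009 -0.0005 -0.    ] j6 -0.54
[ 0.18569803  0.20631425 -1.13054646] [-0.08119952  0.11306766 -0.00151203] 0.020289707043865002
```

Request:
{"op": "servo_tool", "data": {
  "delta_pos": [
    [0.0152,0,-0.005],
    [0.03,-0.001,-0.005],
    [0.036,-0.001,0],
    [0.036,-0.001,0],
    [0.036,-0.001,0],
    [0.036,-0.001,0],
    [0.025,-0.0004,0],
    [0.015,0,0],
    [0.007,0,0],
    [0,0,0.015],
    [0,0,0.02],
    [0,0,0.012],
    [0,0,0.006],
    [0,0,0],
    [0,0,0]
  ],
  "rot": [
    [0,0,0],
    [0,0,0],
    [0,0,0],
    [0,0,0],
    [0,0,0],
    [0,0,0],
    [0,0,0],
    [0,0,0],
    [0,0,0],
    [0,0,0],
    [0,0,0],
    [0,0,0],
    [0,0,0],
    [0,0,0],
    [0,0,0]
  ],
  "grip": [0.9,0.9,0.9,0.9,0.9,0.9,0.9,0.9,0.9,0.9,0.9,0.9,0.9,0.9,0.9]
}}

```text
t: 38.42
tool_pos: [0.5561, -0.0698, 0.1469]
orientation: [-0.0, 0.728, 0.685, -0.0]
wrist_force: [-0.1, -0.5, 0.0]
width: 0.0202
finger_force: 12.0
```

```bash
python3 - <<'E'
from h import *
plan([0.556,-0.0693,.102],-3.5);s=ctrl.get_state();print(s["wrist_force"],s["torque"],s["width"])
E
```

```text
t 38.42 pos [ 0.5561 -0.0698  0.1469] yawY -3.5 turn z rad -0.0002 shift [ 0.0004 -0.0002  0.0449] level [-0.0008 -0.0001 -0.    ] j6 -0.17
[-0.08353561 -0.53166504  0.04712231] [-0.05360511 -0.00325685  0.00189425] 0.020155087873629875
```

Bottom is about 88 mm high. Lowering into the bore.

Request:
{"op": "servo_tool", "data": {
  "delta_pos": [
    [0,0,0.005],
    [0,0,0.006],
    [0,0,0.006],
    [0,0,0.004],
    [0,0,0]
  ],
  "rot": [
    [0,0,0],
    [0,0,0],
    [0,0,0],
    [0,0,0],
    [0,0,0]
  ],
  "grip": [0.9,0.9,0.9,0.9,0.9]
}}

```text
t: 38.83
tool_pos: [0.5558, -0.0695, 0.1251]
orientation: [-0.001, 0.728, 0.685, -0.0]
wrist_force: [-1.0, 0.1, -1.1]
width: 0.0201
finger_force: 12.0
```

Request:
{"op": "servo_tool", "data": {
  "delta_pos": [
    [0,0,0.004],
    [0,0,0.005],
    [0,0,0.005],
    [0,0,0.003],
    [0,0,0]
  ],
  "rot": [
    [0,0,0],
    [0,0,0],
    [0,0,0],
    [0,0,0],
    [0,0,0]
  ],
  "grip": [0.9,0.9,0.9,0.9,0.9]
}}

```text
t: 39.25
tool_pos: [0.5559, -0.0695, 0.1082]
orientation: [-0.0, 0.728, 0.685, -0.0]
wrist_force: [-0.9, -0.2, -1.9]
width: 0.0204
finger_force: 12.0
```

Expected contact is at TCP 0.102.

Request:
{"op": "servo_tool", "data": {
  "delta_pos": [
    [0,0,0.002],
    [0,0,0.002],
    [0,0,0.001],
    [0,0,0.0007],
    [0,0,0]
  ],
  "rot": [
    [0,0,0],
    [0,0,0],
    [0,0,0],
    [0,0,0],
    [0,0,0]
  ],
  "grip": [0.9,0.9,0.9,0.9,0.9]
}}

```text
t: 39.67
tool_pos: [0.5562, -0.0696, 0.1032]
orientation: [-0.0, 0.728, 0.685, -0.0]
wrist_force: [0.6, 0.4, -1.3]
width: 0.0199
finger_force: 12.0
```

Request:
{"op": "servo_tool", "data": {
  "delta_pos": [
    [0,0,0.0005],
    [0,0,0.0005],
    [0,0,0]
  ],
  "rot": [
    [0,0,0],
    [0,0,0],
    [0,0,0]
  ],
  "grip": [0.9,0.9,0.9]
}}

```text
t: 39.92
tool_pos: [0.5564, -0.0696, 0.1024]
orientation: [0.0, 0.728, 0.685, 0.0]
wrist_force: [0.0, -0.7, 0.1]
width: 0.02
finger_force: 12.0
```

Request:
{"op": "servo_tool", "data": {
  "delta_pos": [
    [0,0,0.0004],
    [0,0,0.0004],
    [0,0,0]
  ],
  "rot": [
    [0,0,0],
    [0,0,0],
    [0,0,0]
  ],
  "grip": [0.9,0.9,0.9]
}}

```text
t: 40.17
tool_pos: [0.5566, -0.0697, 0.1022]
orientation: [0.001, 0.728, 0.685, 0.0]
wrist_force: [-2.6, -0.6, 12.8]
width: 0.0203
finger_force: 12.0
```

Seated. Releasing and withdrawing.

Request:
{"op": "servo_tool", "data": {
  "delta_pos": [
    [0,0,-0.0006],
    [0,0,0],
    [0,0,0],
    [0,0,0],
    [0,0,0],
    [0,0,0],
    [0,0,0],
    [0,0,-0.01],
    [0,0,-0.02],
    [0,0,-0.03],
    [0,0,-0.03],
    [0,0,-0.02],
    [0,0,0],
    [-0.02,-0.02,0],
    [-0.03,-0.02,0],
    [-0.03,-0.02,0],
    [-0.02,-0.01,0],
    [0,0,0],
    [0,0,0]
  ],
  "rot": [
    [0,0,0],
    [0,0,0],
    [0,0,0],
    [0,0,0],
    [0,0,0],
    [0,0,0],
    [0,0,0],
    [0,0,0],
    [0,0,0],
    [0,0,0],
    [0,0,0],
    [0,0,0],
    [0,0,0],
    [0,0,0],
    [0,0,0],
    [0,0,0],
    [0,0,0],
    [0,0,0],
    [0,0,0]
  ],
  "grip": [0.8,0.78,0.76,0.73,0.68,0.6,0.5,0.5,0.5,0.5,0.5,0.5,0.5,0.5,0.5,0.5,0.5,0.5,0.5]
}}

```text
t: 41.75
tool_pos: [0.4798, -0.1658, 0.2124]
orientation: [0.0, 0.729, 0.684, 0.0]
wrist_force: [1.2, 1.4, 0.1]
width: 0.0454
finger_force: 0.0
```

```bash
python3 - <<'E'
from h import *
for c in("scene","side"):
    m=ctrl.camera_model(c);cv2.imwrite(f"pics/end_{c}.png",ctrl.camera(c))
    for n in("cover","flask","bottle","dropper","beaker","timer"):
        R_=[(b["score"],b["centre"]) for b in ctrl.boxes_of(c,n)[:4]]
        print(c,n,[(round(s,2),np.round(p,3).tolist()) for s,p in R_])
    # verticality and seating: predicted outlines vs masks
    for n,x,y,h,r in(("bottle",.5704,.1348,.146,.032),("dropper",.5564,-.0697,.102,.0185),("flask",.563,.0331,.131,.039)):
        q=ctrl.regions_of(c,n); top=proj(c,[x,y,.044+h],m)[0]
        for k in q:
            ys,xs=np.where(k["mask"]); 
            if len(xs) and abs(xs.mean()-top[0])<25 and abs(ys.mean()-top[1])<45:
                yt=ys.min(); print("  mask",n,"top px",xs[ys<=yt+1].mean().round(1),yt,"pred top",top.round(1)); break
E
```

```text
scene cover [(0.73, [0.504, 0.379, 0.007])]
scene flask [(0.95, [0.549, 0.025, 0.105]), (0.42, [0.54, 0.115, 0.078])]
scene bottle [(0.83, [0.554, 0.123, 0.13])]
scene dropper [(0.86, [0.612, -0.311, 0.044]), (0.78, [0.63, -0.243, 0.045]), (0.67, [0.534, -0.235, 0.053]), (0.6, [0.548, -0.073, 0.097])]
scene beaker [(0.84, [0.335, -0.437, 0.055])]
scene timer [(0.58, [0.632, -0.406, 0.03]), (0.58, [0.546, 0.023, 0.106])]
  mask bottle top px 235.4 142 pred top [235.1 143.9]
  mask dropper top px 298.0 178 pred top [298.4 177.4]
  mask flask top px 265.7 156 pred top [265.9 158.3]
side cover [(0.69, [0.506, 0.377, 0.004])]
side flask [(0.72, [0.537, -0.086, 0.074]), (0.64, [0.55, 0.019, 0.105])]
side bottle [(0.62, [0.555, 0.116, 0.125])]
side dropper [(0.76, [0.54, -0.239, 0.043]), (0.7, [0.628, -0.248, 0.044]), (0.61, [0.546, -0.079, 0.094]), (0.59, [0.61, -0.317, 0.047])]
side beaker [(0.76, [0.329, -0.439, 0.055]), (0.24, [0.548, 0.02, 0.102])]
side timer []
  mask bottle top px 270.0 162 pred top [269.  162.5]
  mask dropper top px 308.4 201 pred top [308.9 196.3]
  mask flask top px 287.7 176 pred top [288.2 177.1]
```

```bash
python3 -c "
from plant import ctrl
print(ctrl.sign_off())"
```

```text
the job is handed in; nothing more can be done
None
```

I handed the job in: the cover lies flat in the tray, and the flask, bottle and dropper each stand upright on the floor of their own bores. The beaker and timer read the same positions as at the start; the bottle and dropper were checked by force and detection only, as the picture views had run out.

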